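Snap ring onto a geared bicycle hub

TASK

Lift the lock-ring pliers out of the tool block, lower their closed tips between the ears of the snap ring lying on the wooden offcut, and squeeze the handles home so that the ring is spread and comes up with the pliers. Pass the spread ring over the axle and, without forcing it, slide it down over the hub's steel driver until it is level with the dark groove just above the sprocket and square to the driver. Finish there holding it: pliers still squeezed, ring spread and hanging from the pliers alone, clear of the sprocket, so that I can check it before it is let go; never touch the ring with the gripper, and leave the other loose things on the bench where they lie.

Things in the scene. Friction and masses are not known exactly. Their poses are not given: they have to be found in the camera images.
- pliers: Lock-ring pliers, 0.18 kg, blue handles, standing nose down in a slot of the tool block. Origin: centre of the pivot; z up along the handles, y across both handles; alike turned half round. Handles (14 mm thick along x) end 100 mm above the origin; the nose ends 70 mm below it. Lift straight up 75 mm to clear the slot. The levers do not cross: pressing the handles together SPREADS the tips.
- pliers_grip (a point): Where to hold the pliers: midway between the handles, 65 mm above the pivot. Here they are 62 mm wide over all at rest, 26 mm squeezed home; 66 mm at their tops. A spring opens them with 7 N each at rest, 10 N at the stop (the ring adds up to 6 N): a slight squeeze to 58 mm carries the pliers with the tips nearly closed; 40 N squeezes them home with the ring on.
- lever_l (a joint): How far the pliers are squeezed: 0 at rest, 0.27 rad at the stop (each lever turns this much).
- tip_l (a point): Working face of the tip on the pliers' +y side, 65.5 mm below the pivot, 7 mm thick along x; it pushes outward on a ring ear; canted to stand upright at the stop. The two faces are 7 mm apart at rest, 42 mm and 3 mm higher at the stop. A ledge below sticks out 2 mm, its top 1.5 mm, underside 4 mm under this point, for the ring to rest on. Closed tips: 10 mm over the ledges.
- tip_r (a point): The same on the pliers' -y side.
- ring: Dark steel snap ring flat on the offcut. Origin: centre of the relaxed circle, mid thickness; z up, x toward gap and ears. 3 mm thick; relaxed 33 mm inside, 41 mm outside. Two straight ears, 3.2 mm wide, run to 31 mm along +x, ends hooked 2 mm inward, overhanging the offcut's edge. Fully spread it clears the driver by 2 mm all round when the driver is 3.5 mm off the origin along +x.
- ear_l (a point): Inner face of the ear on the ring's +y side, 21.5 mm from the ring's origin along x, mid thickness: the pliers' tips work here. The ears are 22 mm apart here relaxed (15 mm between the hooks at their ends), 38 to 41 mm fully spread, at least 34 mm to pass the driver freely; they push back with up to about 6 N each. Friction, the tips' ledges and the hooks keep the ring on the tips.
- ear_r (a point): The same on the ring's -y side.
- hub: Aluminium geared bicycle hub standing fixed, axle upright, on a 100 mm plywood base 18 mm thick. Origin: on its axis, on the bench. Bottom to top: shell 72 mm across, black cap, dark sprocket of 79 mm over the teeth with its top at 98 mm, steel driver 35 mm across from there up to 120 mm (its last 4 mm taper to 29 mm), lock nut 17 mm across to 126 mm, axle end 10 mm across to 142 mm.
- hub_groove (a point): Centre of the dark groove of the driver, on the hub's axis, 110 mm above the bench. The groove is 6 mm high and 32 mm across at its floor: its lower edge is 9 mm above the sprocket, its upper edge 7 mm below the driver's end.
- tool_block: Wooden block 70 x 190 mm, 78 mm high, fixed; origin at the centre of its underside. The pliers stand in it 40 mm off its centre toward its -y end, their y along its y; four hex keys stick up to 34 mm out of the other end, from 25 to 82 mm off its centre.
- offcut: Pine offcut 150 x 70 mm, 28 mm thick, fixed; origin at the centre of its underside. The ring lies near the end of its +x half, ears out over the short edge (75 mm from the origin), with air below. If the tips sink while they spread (as a gripper whose pads advance in closing makes them), the ring rides up their faces and comes up tilted, and the tips meet the sprocket too early.
- axle_nut: Loose steel hex nut, 17 mm, 8 mm high, near the hub. Bystander.
- old_sprocket: Loose rusty sprocket, 70 mm across, 4 mm thick. Bystander.
- grease_tin: Loose tin, 66 mm across, 45 mm high, green. Bystander.
- spanner: Loose spanner 160 mm long; origin near its middle. Bystander.
- offcut_a: Loose small wood offcut 50 x 35 x 18 mm. Bystander.
- offcut_b: Loose small plywood offcut 45 x 35 x 18 mm. Bystander.
- screwdriver: Loose orange screwdriver 200 mm long. Bystander.
Things that resemble listed ones, but are neither listed nor needed, are in the scene too. What is shaped like the hub but purple is not meant.

How it is judged (in metres and radians):
On the way, in this order (a step that is already met when the one before it is completed fails the run):
1. the ring is spread on the pliers' tips and lifted off the offcut (distance between ear_l and ear_r above 0.034 m and height (world z) of ring above 0.045 m and contact force between ring and pliers above 1 N), for 0.2 s.
2. the spread ring is over the hub's axle, above the driver (distance between ear_l and ear_r above 0.034 m and horizontal distance between ring and hub_groove below 0.009 m and height (world z) of ring above 0.118 m), for 0.1 s.
At the end, for the whole second after the job is handed in: Ring round the driver (centre within 8 mm), ears at least 34 mm apart, mid thickness within 2 mm of the groove's middle, tilted under 0.18 rad, still; pliers gripped, ring on the pliers; ring presses on hub under 3 N, pliers under 2 N (distance between ear_l and ear_r above 0.034 m and horizontal distance between ring and hub_groove below 0.008 m and z of ring in the frame of hub_groove between -0.002 and 0.002 m and angle between ring's own z axis and vertical below 0.18 rad and contact force between ring and pliers above 1 N and contact force between the fingers and pliers above 4 N and contact force between ring and hub below 3 N and contact force between pliers and hub below 2 N and linear speed of ring below 0.02 m/s); the arm keeps its last pose, push and grip.
It fails at once if the ring is touched with the gripper (contact force between the fingers and ring above 0.5 N).
It fails at once if the ring or the pliers are forced against the hub (over 15 N) (contact force between any of ring, pliers and hub above 15 N).
It fails at once if another loose thing is moved more than 15 mm (distance of any of axle_nut, old_sprocket, grease_tin, spanner, offcut_a, offcut_b, screwdriver from where it was at the start of the episode above 0.015 m).
It also fails if it takes over 61 s, if anything falls off the work surface, if the arm or the gripper's body presses on something with over 40 N, if the wrist force passes 120 N, or if a joint passes its speed limit or range.

ROBOT

A 6-joint arm with a two-finger parallel gripper is mounted at the origin on the work surface. World frame = base frame: x ahead of the robot, y to its left, z up, the work surface at z = 0. Lengths are in mm, angles in rad, forces in N, time in s.
With the tool pointing down it reaches from about 350 to 875 mm from the base axis. Payload 4.2 kg.
Tool frame: the origin (TCP) lies between the finger pads; the fingertips stand 8 mm ahead of it and the grasp point (between the pads) lies 11 mm behind it; y points along the fingers, x is the direction in which the jaws open and shut, and the axes are right-handed (so a half turn about y gives the same grasp; the last joint's range is limited). The gripper opens to 85 mm and grips with 20 to 120 N. Pads are 22 mm wide; open, the fingers measure 114 mm over their backs; the gripper's body (76 mm by 85 mm) begins 54 mm behind the grasp point. The pads swing forward as they close: fully open they stand 13 mm farther back than shut.
Start: joints at [1.381, 0.385, 0.008, 0, -1.194, -0.259], TCP at [271.144, 563.099, 239.312] pointing down, gripper open.
Joint ranges: [-3.14, 3.14], [-1.21, 2.06], [-1.07, 1.41], [-3.16, 2.05], [-2.99, -0.16], [-3.1, 3.1]. Speed limits (rad/s): [2.79, 2.79, 3.14, 3.14, 3.14, 3.14].

INTERFACE

Orientations are given as [roll, pitch, yaw] about the fixed x, y, z axes, in that order (R = Rz(yaw) Ry(pitch) Rx(roll)).
In Python, from bench import manip gives the robot as it stands. Calls block until the motion is done:
- manip.move_pose(position, orientation): joint-space move of the TCP to a pose.
- manip.servo_line(position, attitude=None, v=150): straight line of the TCP; attitude=None keeps the orientation; v is the mean speed in mm/s.
- manip.move_joints(angles): joint-space move.
- manip.grip(opening): finger opening in mm; the grip force is fixed at half the most; returns when the fingers have stopped.
- manip.hold(seconds).
- manip.ik(position, orientation): joint angles nearest the present ones, or None.
- manip.snapshot(name): name is "scene" or "top" or "wrist"; returns a dict with "frame" (420x560x3 uint8, red, green, blue), "fx", "fy", "cx", "cy" (pixels), "k1" (the pictures are not rectified: a ray, as slopes to the right and down, at radius r is drawn at 1 + k1 r^2 times it, then the intrinsics apply), "view" (4x4, takes a point from world to camera coordinates); the wrist camera has in their place "hand_eye" (4x4, takes a point from camera to tool coordinates, whose origin is the TCP and whose axes are the tool frame's). Camera axes: x right, y up, looking along -z (the intrinsics and any distortion apply to the point x, -y, -z); pixel columns grow to the right and rows downward; lengths in mm; the calibration is good to about 2 mm. A picture is of the moment at which its call begins: read the wrist's pose just before it. There is no depth.
A pose or a line that the arm cannot do raises manip.IKError and nothing moves.
- manip.finish_job(): hands the job in, once; it reports no verdict.
Readings, each from a call of its own:
- manip.get_time_s(): time.
- manip.get_q(): joint angles.
- manip.get_qd(): joint speeds.
- manip.get_tau(): joint torques, N m.
- manip.get_tcp_pos(): TCP position.
- manip.get_ee_rot(): TCP orientation.
- manip.get_ft_force(): force on the tool from outside, world axes, zero at the start.
- manip.get_wrist_torque(): the same for the moment, N m.
- manip.get_opening(): finger opening in mm.
Only numpy, scipy, OpenCV 4.12 (cv2) and the standard library are available. Lean on these libraries where they do the work, as an engineer would, in place of code of your own. Each camera call takes 0.05 s, during which the arm holds its last target.

## Working session

There is one attempt and no reset: what is moved stays moved. The work goes in short steps, each a Python script; the robot and the scene stay as the last script left them, time stands still between calls to the robot, and variables do not carry over. Pictures are saved under pics/ and viewed, and the job is handed in when it is done.

```bash
ls; mkdir -p pics
python3 - <<'E'
from bench import manip
import cv2,numpy as np
for n in ["scene","top","wrist"]:
    s=manip.snapshot(n); cv2.imwrite(f"pics/{n}0.png",s["frame"][:,:,::-1])
    print(n,{k:(np.round(v,4).tolist()) for k,v in s.items() if k!="frame"})
print(manip.get_time_s(),manip.get_tcp_pos(),manip.get_ee_rot(),manip.get_opening(),manip.get_ft_force())
E
```

```text
pics
scene {'fx': 475.6542, 'fy': 475.6542, 'cx': 274.3557, 'cy': 204.9212, 'k1': -0.0606, 'view': [[-0.4442, 0.8958, 0.0172, 221.0722], [-0.5156, -0.2712, 0.8128, 186.9117], [0.7327, 0.3521, 0.5823, -1453.6418], [0.0, 0.0, 0.0, 1.0]]}
top {'fx': 518.0989, 'fy': 518.0989, 'cx': 288.5, 'cy': 212.2038, 'k1': -0.151, 'view': [[-0.023, -0.9996, -0.0179, 35.878], [0.9903, -0.0252, 0.1365, -538.4807], [-0.1369, -0.0146, 0.9905, -1153.6329], [0.0, 0.0, 0.0, 1.0]]}
wrist {'fx': 293.3136, 'fy': 293.3136, 'cx': 279.8276, 'cy': 205.9838, 'k1': 0.0076, 'hand_eye': [[1.0, -0.0002, -0.0004, -0.5], [-0.0003, 0.298, -0.9546, -134.577], [0.0003, 0.9546, 0.298, 76.7373], [0.0, 0.0, 0.0, 1.0]]}
0.15 [270.95528658 562.74790671 238.49942896] [-1.57068427e+00 -1.63825349e-03 -2.01963797e+00] 85.28926423697463 [-0.94337255 -0.35104069  0.08800041]
```

View pics/scene0.png

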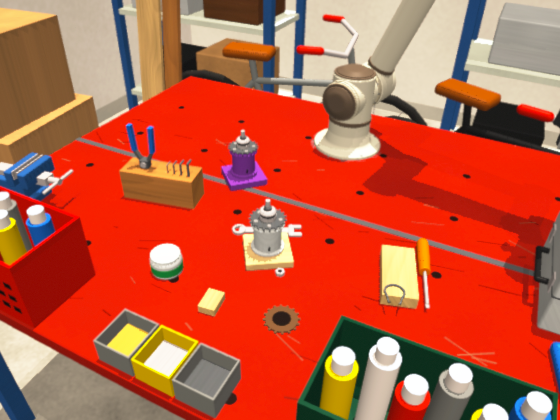

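View pics/top0.png

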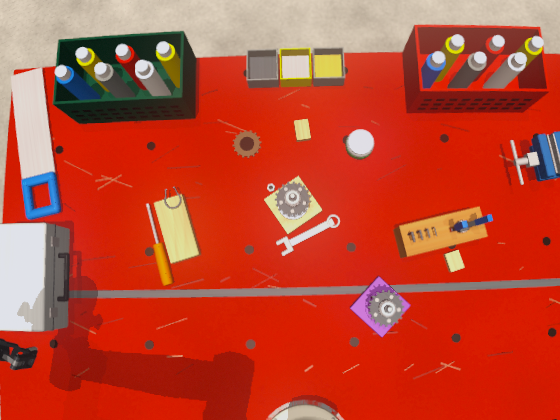

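View pics/wrist0.png

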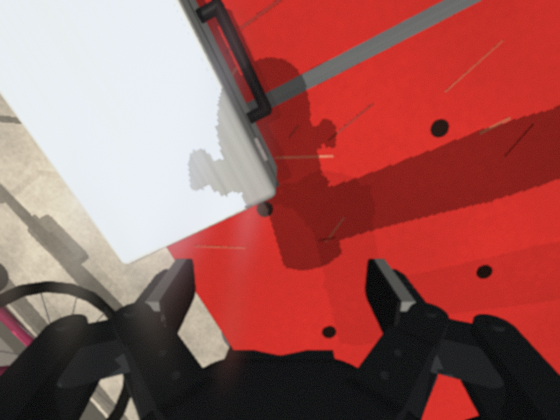

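```bash
cat > h.py <<'E'
import cv2,numpy as np
from bench import manip
from scipy.spatial.transform import Rotation as R
def T_tool():
    T=np.eye(4); T[:3,:3]=R.from_euler('xyz',manip.get_ee_rot()).as_matrix(); T[:3,3]=manip.get_tcp_pos(); return T
def snap(n,fn=None):
    T=T_tool(); s=manip.snapshot(n)
    s["c2w"]=T@s["hand_eye"] if n=="wrist" else np.linalg.inv(s["view"])
    if fn: cv2.imwrite(fn,s["frame"][:,:,::-1])
    return s
def ray(s,uv):
    K=np.array([[s["fx"],0,s["cx"]],[0,s["fy"],s["cy"]],[0,0,1.]])
    p=cv2.undistortPoints(np.array([[uv]],float),K,np.array([s["k1"],0,0,0.]))[0,0]
    d=s["c2w"][:3,:3]@np.array([p[0],-p[1],-1]); return s["c2w"][:3,3],d
def pix2z(s,uv,z):
    o,d=ray(s,uv); return (o+d*(z-o[2])/d[2])[:2]
def proj(s,P):
    P=np.atleast_2d(P).astype(float); w=np.linalg.inv(s["c2w"]); c=P@w[:3,:3].T+w[:3,3]
    x=c[:,0]/-c[:,2]; y=-c[:,1]/-c[:,2]; f=1+s["k1"]*(x*x+y*y)
    return np.c_[s["fx"]*x*f+s["cx"],s["fy"]*y*f+s["cy"]]
def tri(obs):
    A=np.zeros((3,3));b=np.zeros(3)
    for s,uv in obs:
        o,d=ray(s,uv); d=d/np.linalg.norm(d); M=np.eye(3)-np.outer(d,d); A+=M; b+=M@o
    return np.linalg.solve(A,b)
def crop(s,x0,y0,x1,y1,k,fn):
    c=cv2.resize(s["frame"][y0:y1,x0:x1,::-1],None,fx=k,fy=k,interpolation=cv2.INTER_CUBIC); cv2.imwrite(fn,c)
import pickle
def save(s,fn): pickle.dump(s,open(fn,'wb'))
def load(fn): return pickle.load(open(fn,'rb'))
E
python3 - <<'E'
from h import *
s=snap("top");save(s,"top.pkl");t=snap("scene");save(t,"scene.pkl")
crop(s,130,170,230,300,5,"pics/t_ring.png")
crop(s,385,195,505,275,6,"pics/t_block.png")
crop(s,250,165,350,265,5,"pics/t_hub.png")
crop(t,100,110,300,280,4,"pics/s_l.png")
crop(t,360,230,450,320,6,"pics/s_ring.png")
E
```

```text
(no output)
```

View pics/t_ring.png

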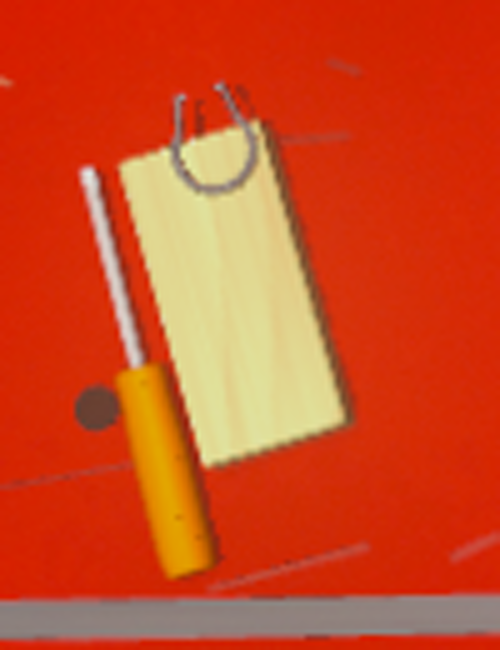

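View pics/t_block.png

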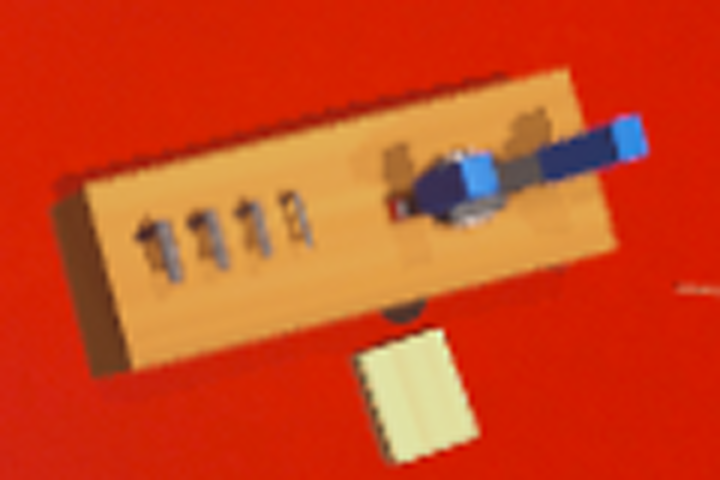

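View pics/t_hub.png

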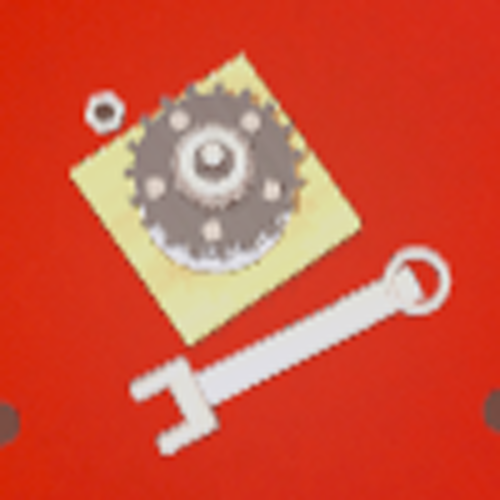

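View pics/s_l.png

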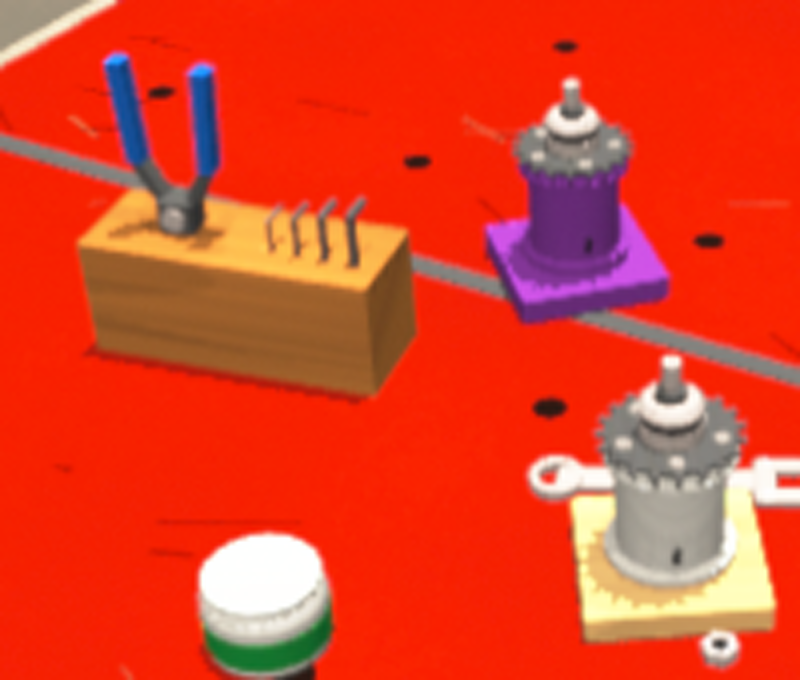

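View pics/s_ring.png

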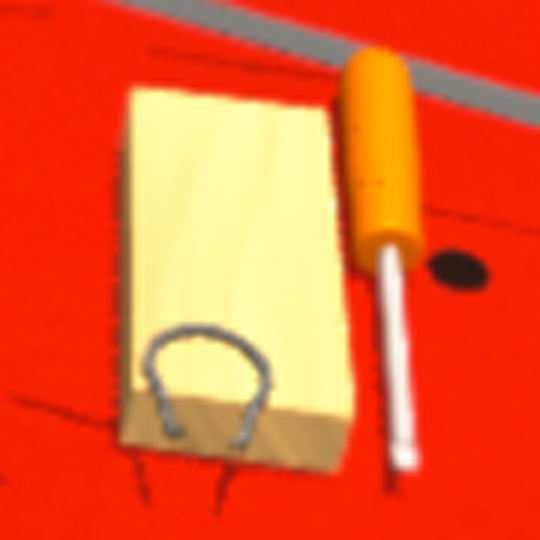

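Run:
```python
from h import *
s=load("top.pkl");t=load("scene.pkl")
def c(k,x0,y0,p): return ((p[0]+.5)/k-.5+x0,(p[1]+.5)/k-.5+y0)
B=np.array([pix2z(s,c(6,385,195,p),78) for p in [(87,183),(568,70),(616,245),(133,370)]])
O=np.array([pix2z(s,c(5,130,170,p),28) for p in [(120,163),(262,120),(352,422),(208,466)]])
for n,Q in (("block",B),("offc",O)):
    print(n,Q.round(1).tolist(),Q.mean(0).round(1)); e=np.roll(Q,-1,0)-Q; print(np.linalg.norm(e,axis=1).round(1),np.degrees(np.arctan2(e[:,1],e[:,0])).round(1))
a=c(5,250,165,(212,152)); b=c(4,100,110,(671,362))
print("hub",pix2z(s,a,142),pix2z(t,b,142),tri([(s,a),(t,b)]))
print("ring",pix2z(s,c(5,130,170,(215,152)),29.5))
# handles tops: scene (117,60),(202,70) ; top (475,175),(628,137)
l=c(6,385,195,(628,137)); r=c(6,385,195,(478,172)); 
print("hl",tri([(s,l),(t,c(4,100,110,(117,60)))]),tri([(s,r),(t,c(4,100,110,(202,70)))]))
```

```text
block [[498.5, -222.4], [536.2, -408.3], [469.7, -422.2], [428.9, -236.1]] [ 483.3 -322.3]
[189.7  67.9 190.5  70.9] [ -78.5 -168.2  102.3   11.2]
offc [[572.4, 340.6], [591.0, 272.5], [448.2, 229.7], [429.1, 297.4]] [510.2 285. ]
[ 70.6 149.1  70.4 149.7] [ -74.7 -163.3  105.8   16.8]
hub [561.05896419  13.07083363] [560.86816182  12.92910281] [561.04470968  13.04650356 142.14522125]
ring [576.12934645 294.47740833]
hl [ 497.15887312 -387.448806    189.49092876] [ 486.31325888 -333.2375833   190.78275025]
```

Run:
```python
from h import *
q=manip.get_q();print(np.round(q,3))
for nm,P in {"ring":(576,294,190),"hub":(561,13,290),"pl":(491.4,-361.5,270),"pl2":(491.4,-361.5,144)}.items():
    for y in (-1.365,1.777):
        a=manip.ik(P,[-np.pi/2,0,y]); print(nm,y,None if a is None else np.round(a,3))
```

```text
[ 1.381  0.385  0.007 -0.    -1.194 -0.259]
ring -1.365 [ 0.722  0.457 -0.005  0.    -1.109  1.055]
ring 1.777 [ 0.722  0.457 -0.005 -0.    -1.109 -2.086]
hub -1.365 [ 0.312  0.244 -0.067  0.    -1.26   1.465]
hub 1.777 [ 0.312  0.244 -0.067  0.    -1.26  -1.677]
pl -1.365 [-0.369  0.34   0.019  0.    -1.249  2.146]
pl 1.777 [-0.369  0.34   0.019  0.    -1.249 -0.995]
pl2 -1.365 [-0.369  0.44  -0.16   0.    -0.971  2.146]
pl2 1.777 [-0.369  0.44  -0.16   0.    -0.971 -0.995]
```

Run:
```python
from h import *
manip.move_pose((580,296,190),[-np.pi/2,0,-1.28]); s=snap("wrist","pics/w_ring.png");save(s,"w_ring.pkl");print(manip.get_time_s(),T_tool()[:3,3])
crop(s,200,120,360,260,5,"pics/w_ringc.png")
manip.move_pose((563,13,290),[-np.pi/2,0,-1.28]); s=snap("wrist","pics/w_hub.png");save(s,"w_hub.pkl");print(manip.get_time_s(),T_tool()[:3,3])
manip.move_pose((491.4,-361.5,290),[-np.pi/2,0,-1.365]); s=snap("wrist","pics/w_pl.png");save(s,"w_pl.pkl");print(manip.get_time_s(),T_tool()[:3,3])
```

```text
1.825 [579.66122436 296.89850464 190.24006091]
3.025 [563.08960322  14.12042906 289.13243992]
4.5 [ 492.13630924 -360.44521115  290.0298722 ]
```

View pics/w_ring.png

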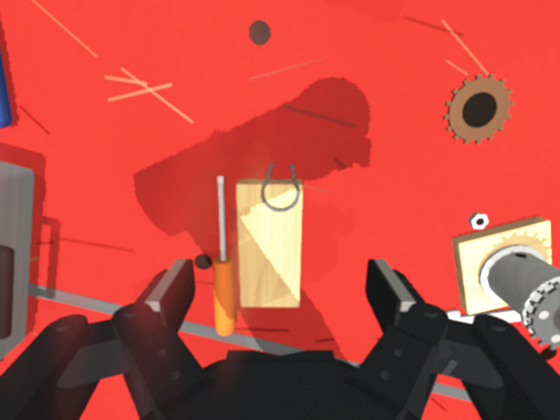

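View pics/w_ringc.png

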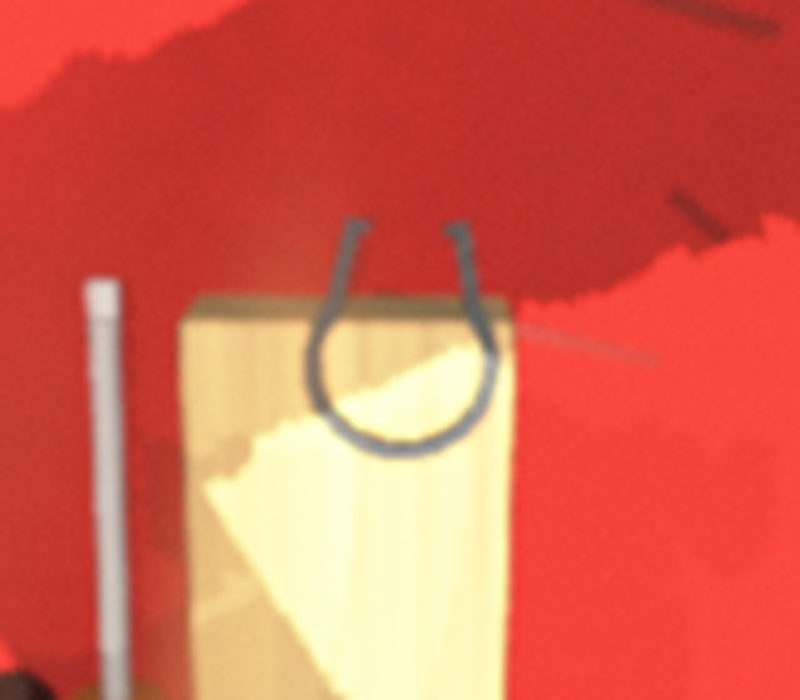

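View pics/w_hub.png

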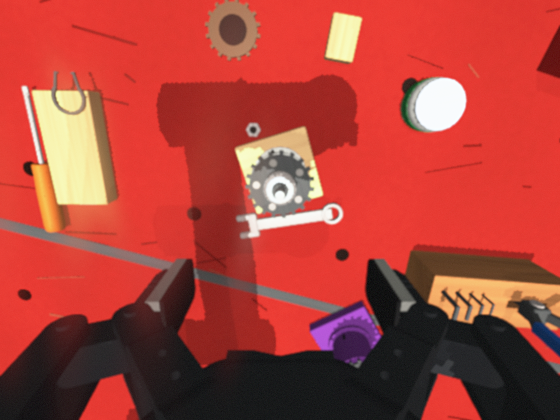

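View pics/w_pl.png

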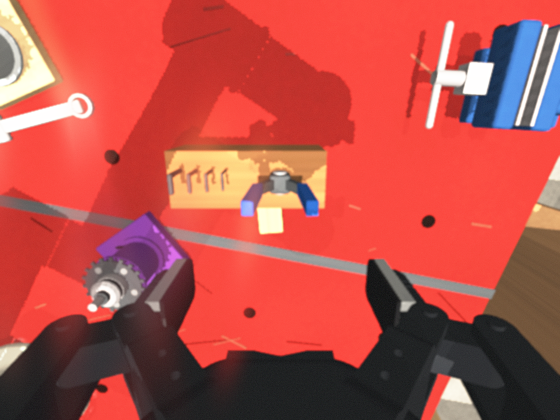

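```bash
python3 - <<'E'
from h import *
s=load("w_pl.pkl"); crop(s,220,130,340,230,6,"pics/w_plc.png")
s=load("w_hub.pkl"); crop(s,230,110,340,240,5,"pics/w_hubc.png")
s=load("w_ring.pkl")
def c(k,x0,y0,p): return ((p[0]+.5)/k-.5+x0,(p[1]+.5)/k-.5+y0)
# ring circle band centre pts (mid-line radius 18.5)
pts=[(313,362),(491,360),(403,450),(335,425),(470,425),(322,395),(487,390)]
W=np.array([pix2z(s,c(5,200,120,p),31) for p in pts])
from scipy.optimize import least_squares
f=least_squares(lambda p:np.hypot(*(W-p[:2]).T)-18.5,[576,294]); print("ring c",f.x,f.fun.round(2))
f2=least_squares(lambda p:np.hypot(*(W-p[:2]).T)-p[2],[576,294,18.5]); print("ring c",f2.x)
e=[pix2z(s,c(5,200,120,p),31) for p in [(352,224),(459,228)]]; m=np.mean(e,0); d=m-f2.x[:2]; print(e,np.linalg.norm(d),np.degrees(np.arctan2(d[1],d[0])), np.degrees(np.arctan2(*(e[0]-e[1])[::-1]))-90)
# offcut from wrist
E
python3 - <<'E'
E
```

```text
ring c [579.25182226 296.08079748] [ 0.07 -0.2  -0.35  0.5   0.44 -0.62 -0.27]
ring c [579.07902626 296.02512668  18.3659414 ]
[array([604.665032  , 314.35851725]), array([610.07616005, 293.529697  ])] 29.378957968502796 15.63725267233631 14.56296814388574
```

View pics/w_plc.png

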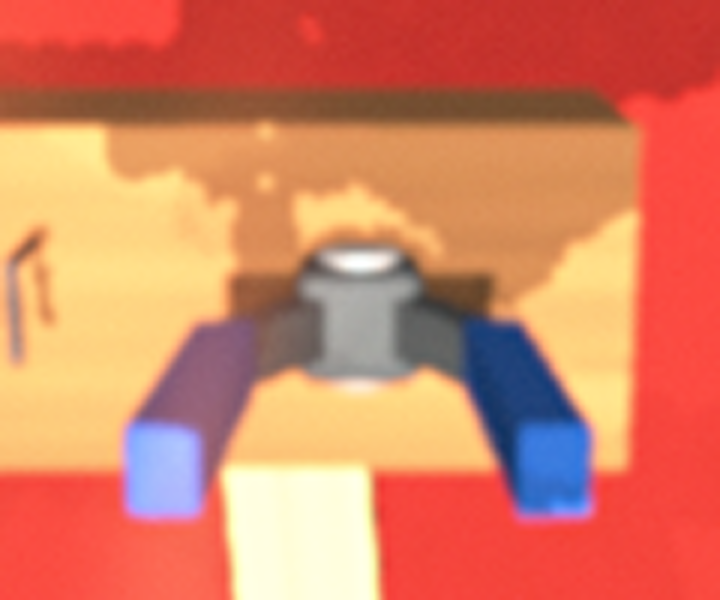

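View pics/w_hubc.png

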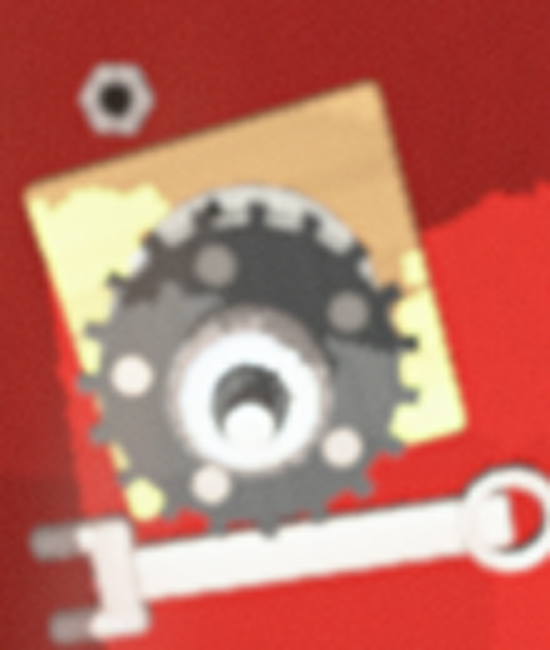

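Run:
```python
from h import *
def c(k,x0,y0,p): return ((p[0]+.5)/k-.5+x0,(p[1]+.5)/k-.5+y0)
s=load("w_hub.pkl");p=c(5,230,110,(247,424))
S=load("top.pkl");t=load("scene.pkl")
a=c(5,250,165,(212,152)); b=c(4,100,110,(671,362))
print("hub w",pix2z(s,p,142), tri([(s,p),(S,a),(t,b)]))
print("nut face ctr w", pix2z(s,c(5,230,110,(246,402)),126), "top", pix2z(S,c(5,250,165,(210,158)),126))
s=load("w_pl.pkl")
L=c(6,220,130,(163,472));Rr=c(6,220,130,(553,472))
for z in (188,190,192): print("pl",z,pix2z(s,L,z),pix2z(s,Rr,z),np.linalg.norm(pix2z(s,L,z)-pix2z(s,Rr,z)))
l=c(6,385,195,(628,137)); r=c(6,385,195,(478,172))
tl=c(4,100,110,(117,58));tr=c(4,100,110,(202,68))
print(tri([(s,Rr),(S,l),(t,tl)]),tri([(s,L),(S,r),(t,tr)]),tri([(s,Rr),(t,tl)]),tri([(s,L),(t,tr)]))
# block top corners in wrist: right near (632,468), right far (637,125)
print("blk", pix2z(s,c(6,220,130,(632,468)),78),pix2z(s,c(6,220,130,(637,125)),78))
# offcut far corners in w_ring: (182,320),(513,320); bottom from full pic (240,306),(299,306)
s=load("w_ring.pkl")
print("offc", pix2z(s,c(5,200,120,(182,320)),28),pix2z(s,c(5,200,120,(513,320)),28))
```

```text
hub w [563.60500851  14.86434649] [562.14119088  13.7751143  142.12699076]
nut face ctr w [563.95218085  15.23677147] top [561.23571005  14.10069187]
pl 188 [ 487.25266332 -333.02805753] [ 498.59464905 -386.88972198] 55.04288816493617
pl 190 [ 487.92914585 -333.12783042] [ 499.17523488 -386.53409349] 54.577499514214615
pl 192 [ 488.60562839 -333.22760331] [ 499.75582072 -386.17846499] 54.11211086349305
[ 497.98638598 -386.70415417  190.76076681] [ 487.03476624 -332.99341825  191.7074827 ] [ 499.41486521 -385.851899    192.06357192] [ 487.88166113 -332.60255422  192.36618271]
blk [ 470.86847118 -422.21036   ] [ 538.9753592  -405.57034225]
offc [574.89721852 342.47528313] [594.60236525 276.85474666]
```

Run:
```python
from h import *
o=[-np.pi/2,0,-1.366]
manip.servo_line((491.8,-360.5,200),o,v=150)
print(T_tool()[:3,3], manip.get_ee_rot())
s=snap("wrist","pics/w_pl2.png")
manip.servo_line((491.8,-360.5,142),o,v=80)
print(manip.get_time_s(),T_tool()[:3,3],manip.get_ft_force())
manip.grip(58)
print(manip.get_time_s(),manip.get_opening(),T_tool()[:3,3],manip.get_ft_force(),manip.get_wrist_torque())
s=snap("wrist","pics/w_pl3.png")
```

```text
[ 492.57543592 -360.60800721  201.004551  ] [-1.56965280e+00 -1.44910170e-03 -1.36511044e+00]
6.175 [ 492.22442774 -360.74807261  142.5380939 ] [0.73590987 0.19293958 0.83033515]
6.5667 57.9312753745865 [ 492.60846223 -360.96127405  143.84140016] [-0.68701531  1.2293998   6.22854353] [ 0.24795717  0.13997785 -0.06243707]
```

View pics/w_pl2.png

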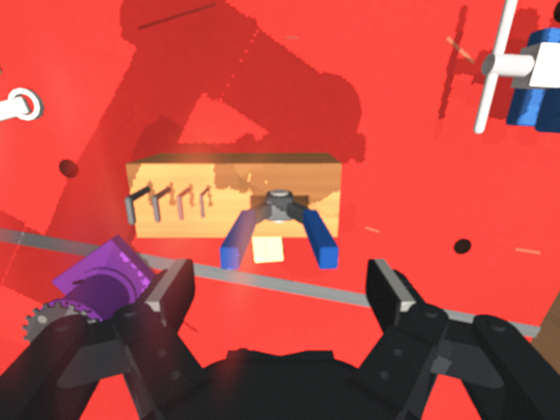

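View pics/w_pl3.png

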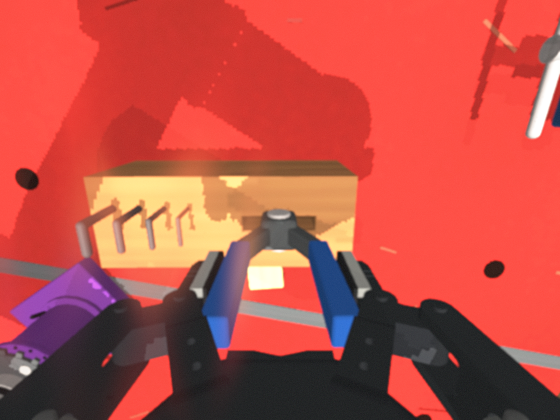

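Run:
```python
from h import *
o=[-np.pi/2,0,-1.366]
p=T_tool()[:3,3]
manip.servo_line((491.8,-360.5,150),o,v=60)
manip.servo_line((491.8,-360.5,240),o,v=120)
print(manip.get_time_s(),manip.get_opening(),T_tool()[:3,3],manip.get_ft_force())
manip.move_pose((570,-130,180),[-np.pi/2,0,-1.30])
manip.servo_line((570,-130,128),v=100)
manip.hold(0.3)
s=snap("wrist","pics/w_pl4.png")
print(manip.get_time_s(),manip.get_opening(),T_tool()[:3,3],manip.get_ft_force(),manip.get_ee_rot())
s=snap("scene","pics/s4.png"); crop(s,140,130,320,280,4,"pics/s4c.png")
```

```text
7.8 58.10539431751256 [ 491.23473835 -360.14266851  238.8426534 ] [-0.40527185 -0.11502713 -2.40063349]
9.8 57.81155339971104 [ 570.22177224 -129.94109063  128.49200539] [ 0.86035564 -0.69289929 -1.46098713] [-1.56989142e+00 -2.27463443e-04 -1.29989229e+00]
```

View pics/w_pl4.png

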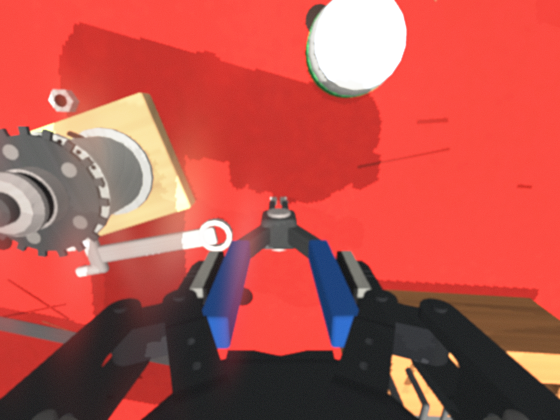

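View pics/s4c.png

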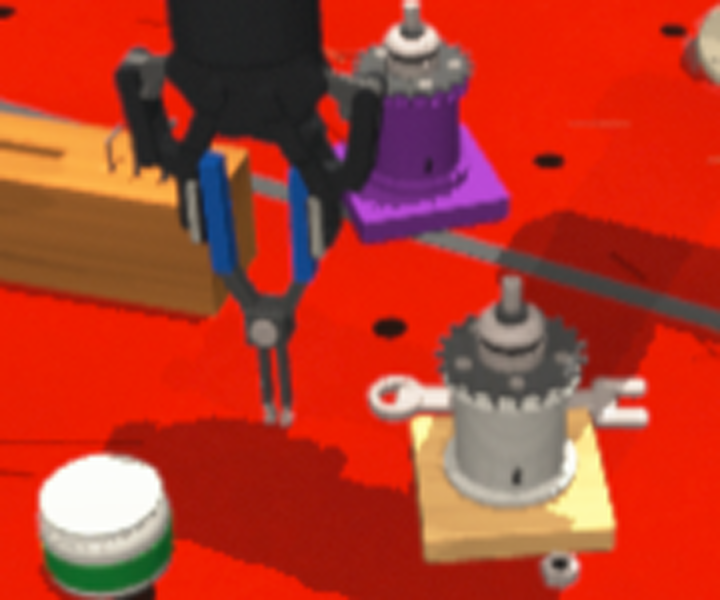

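```bash
cat >> h.py <<'E'
def touch(x,y,z0,z1,step=0.5,thr=1.8,v=15):
    f0=np.mean([manip.get_ft_force()[2] for _ in range(1)])
    # baseline
    fs=[]
    for _ in range(4): manip.hold(0.05); fs.append(manip.get_ft_force()[2])
    f0=np.mean(fs); z=z0
    while z>z1:
        z-=step; manip.servo_line((x,y,z),v=v); f=manip.get_ft_force()[2]-f0
        if f>thr:
            manip.hold(0.1); f2=manip.get_ft_force()[2]-f0
            print("contact cmd",z,"tcp",manip.get_tcp_pos()[2],"f",f,f2,"t",manip.get_time_s())
            if f2>thr*0.7: return manip.get_tcp_pos()[2],f2
    print("none",z,manip.get_time_s(),manip.get_tcp_pos()[2]); return None
E
python3 - <<'E'
from h import *
print(touch(570,-130,127,120))
print(manip.get_opening())
E
```

```text
contact cmd 123.0 tcp 123.35919816079087 f 3.2368629175756602 2.616265150934498 t 12.15
(np.float64(123.35919816079087), np.float64(2.616265150934498))
58.15452401573715
```

Run:
```python
from h import *
manip.servo_line((570,-130,145),v=100)
for w in (50,42,34,24):
    manip.grip(w); print(w,manip.get_opening(),manip.get_time_s())
manip.hold(0.2)
snap("wrist","pics/w_sq.png"); s=snap("scene","pics/s_sq.png"); crop(s,140,130,320,280,4,"pics/s_sqc.png")
print(T_tool()[:3,3])
manip.servo_line((570,-130,136),v=80)
print(touch(570,-130,136,118,1.0))
print(manip.get_opening())
```

```text
50 49.890869283574 12.7667
42 42.58095081584149 13.0167
34 34.18818018650068 13.2667
24 26.642419205116862 13.4917
[ 570.001885   -129.98984196  145.00196287]
contact cmd 129.0 tcp 130.21426188391473 f 7.64554096674477 7.574287970957934 t 16.1
(np.float64(130.21426188391473), np.float64(7.574287970957934))
25.92947039385721
```

View pics/w_sq.png

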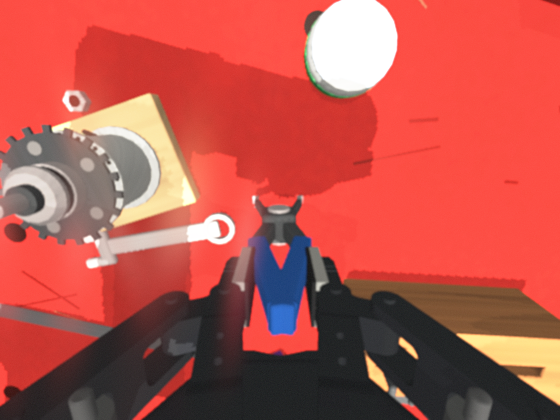

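View pics/s_sqc.png

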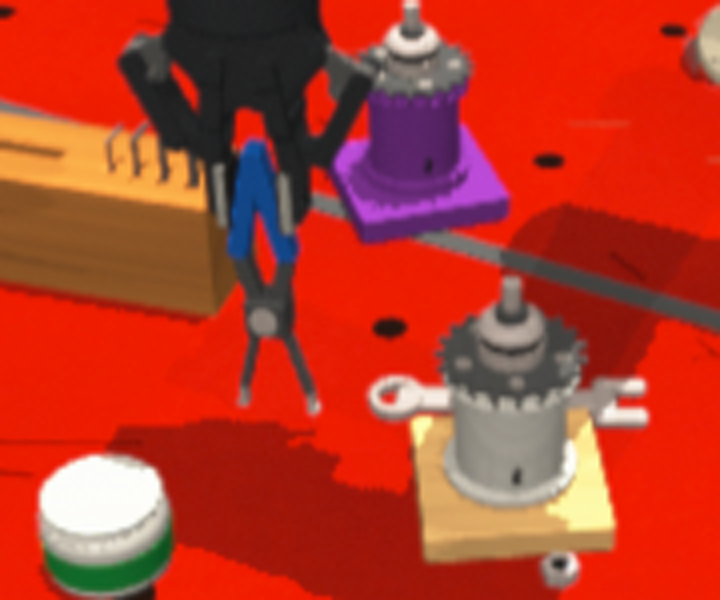

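Run:
```python
from h import *
manip.servo_line((570,-130,138),v=100)
manip.grip(42); manip.hold(0.1);print(manip.get_opening())
manip.servo_line((570,-130,134),v=100)
a=touch(570,-130,132,118,1.0); 
manip.servo_line((570,-130,138),v=100)
manip.grip(58); manip.hold(0.1); print(manip.get_opening())
manip.servo_line((570,-130,128),v=100)
a=touch(570,-130,127,116,1.0); 
manip.servo_line((570,-130,140),v=100)
print(manip.get_time_s(),manip.get_opening())
snap("wrist","pics/w_re.png")
```

```text
42.2550726114229
contact cmd 127.0 tcp 128.07468155883873 f 6.1145691016049275 7.348921157815022 t 18.65
57.91421082085056
contact cmd 123.0 tcp 123.47853806178702 f 2.615952432336465 3.741495758044378 t 20.8917
21.2083 58.16264512090136
```

View pics/w_re.png

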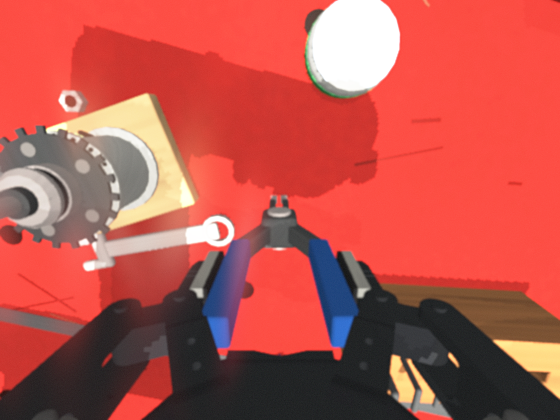

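Run:
```python
from h import *
s=snap("wrist");save(s,"w_re.pkl")
crop(s,240,180,320,260,8,"pics/w_rec.png")
T=T_tool(); P=np.array([[0,118.9,0],[5,118.9,3.5],[-5,118.9,3.5],[5,118.9,-3.5],[0,53.4,0],[0,53.4,8]])
print(proj(s,P@T[:3,:3].T+T[:3,3]).round(1)); print((proj(s,P@T[:3,:3].T+T[:3,3])+.5-[240,180])*8)
```

```text
[[279.6 203.8]
 [285.2 200.1]
 [274.1 200.1]
 [285.1 207.5]
 [279.6 231.3]
 [279.6 220.4]]
[[320.97528786 194.45379468]
 [365.38120449 164.71945663]
 [276.57470801 164.69880012]
 [365.02814644 223.97563665]
 [320.62717954 414.55234875]
 [320.6319585  327.49425711]]
```

View pics/w_rec.png

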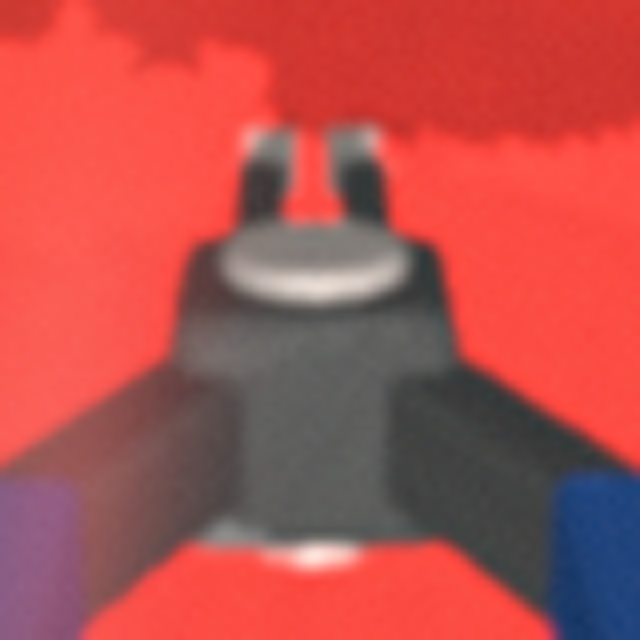

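Run:
```python
from h import *
o=[-np.pi/2,0,-1.304]
manip.servo_line((575,-110,290),v=250)
manip.move_pose((597.1,300.0,200),o)
manip.servo_line((597.1,300.0,160),o,v=100); manip.hold(0.25)
s=snap("wrist","pics/w_r1.png");save(s,"w_r1.pkl"); crop(s,220,160,340,260,6,"pics/w_r1c.png")
print(manip.get_time_s(),T_tool()[:3,3],manip.get_ee_rot(),manip.get_opening())
t=snap("top"); crop(t,130,150,230,250,6,"pics/t_r1.png")
```

```text
24.4667 [597.32017816 300.21299223 160.70314994] [-1.56963556e+00  5.06755746e-04 -1.30391426e+00] 57.85691577077219
```

View pics/w_r1c.png

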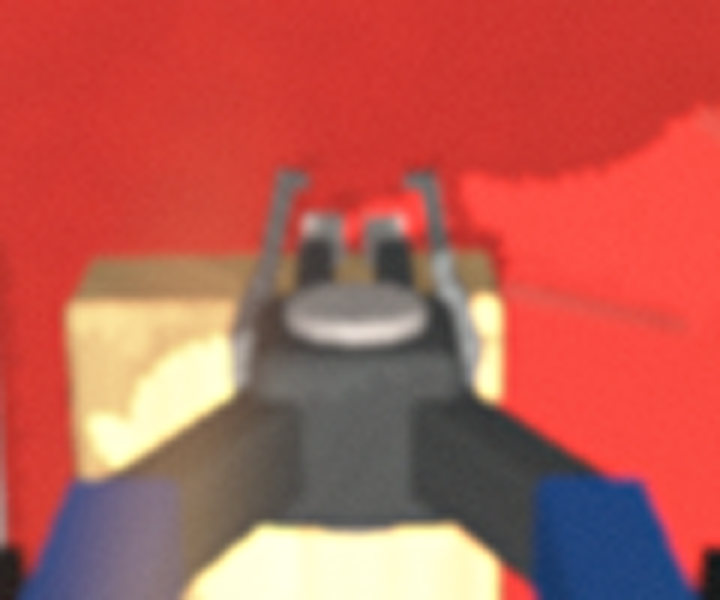

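Run:
```python
from h import *
s=load("w_r1.pkl")
def c(k,x0,y0,p): return ((p[0]+.5)/k-.5+x0,(p[1]+.5)/k-.5+y0)
q=lambda p,z: pix2z(s,c(6,220,160,p),z)
a=np.radians(15.3); ux=np.array([np.cos(a),np.sin(a)]); uy=np.array([-ux[1],ux[0]])
tcp=np.array([597.32,300.21])
for n,p,z in [("hookL",(292,171),31),("hookR",(423,171),31),("tipL",(322,212),37.3),("tipR",(392,212),37.3),("earLi",(279,225),31),("earRi",(427,225),31),("earLi2",(262,290),31),("earRi2",(447,270),31)]:
    d=q(p,z)-tcp; print(n,(d@ux).round(1),(d@uy).round(1))
```

```text
hookL 12.0 10.7
hookR 12.0 -9.6
tipL 7.1 5.9
tipR 7.1 -4.7
earLi 3.3 12.8
earRi 3.3 -10.3
earLi2 -7.3 15.6
earRi2 -4.0 -13.5
```

View pics/t_r1.png

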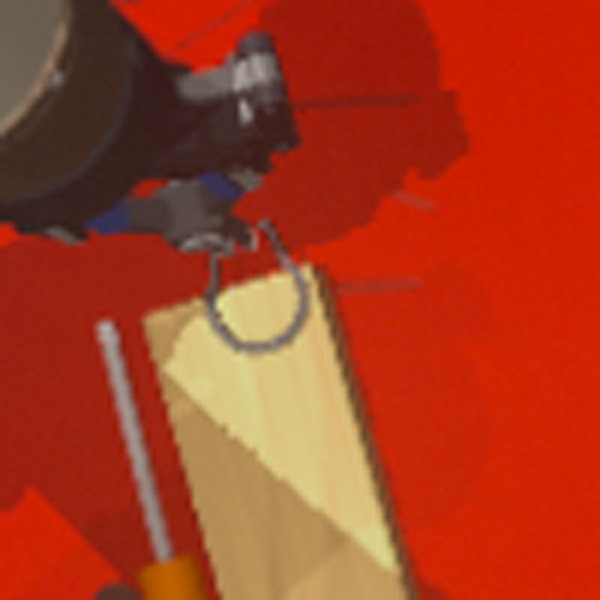

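```bash
cat >> h.py <<'E'
_c=np.polyfit([58,42,26],[118.9,123.8,126.2],2)
def hoff(w): return float(np.polyval(_c,w))
E
python3 - <<'E'
from h import *
X,Y=596.25,300.1
manip.servo_line((X,Y,145.9-0.4),v=60); manip.hold(0.2)
z=manip.get_tcp_pos(); print(z,manip.get_ft_force(),manip.get_time_s())
s=snap("wrist","pics/w_r2.png");save(s,"w_r2.pkl"); crop(s,220,160,340,260,6,"pics/w_r2c.png")
for w in (54,51):
    manip.servo_line((X,Y,27+hoff(w)-0.4),v=30); manip.grip(w)
manip.hold(0.1)
print(manip.get_tcp_pos(),27+hoff(51),manip.get_ft_force(),manip.get_opening(),manip.get_time_s())
s=snap("wrist");save(s,"w_r3.pkl"); crop(s,220,160,340,260,6,"pics/w_r3c.png")
E
```

```text
[596.44075331 300.21063296 145.75842652] [-0.3960002  -0.91997507 -2.37966338] 25.1083
[596.24257624 300.08529634 147.94986048] 148.35136718749996 [ 0.5454741   0.29523185 -2.12744271] 51.375526170993616 26.1917
```

View pics/w_r2c.png

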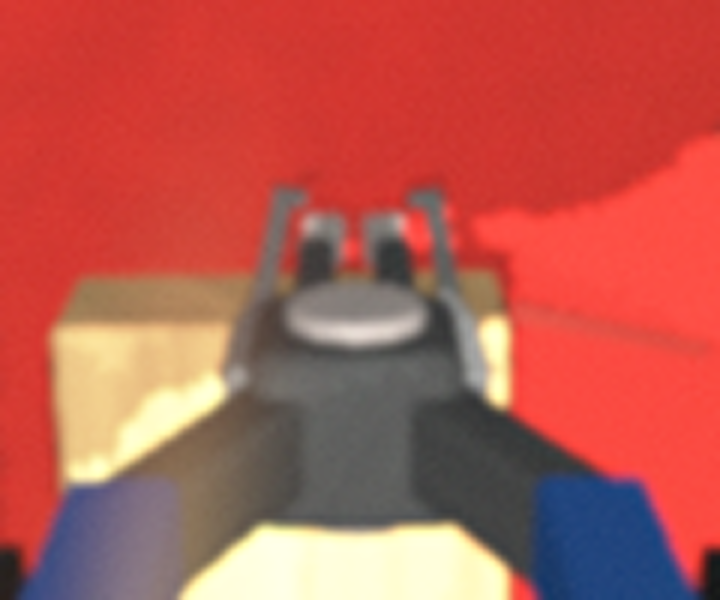

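View pics/w_r3c.png

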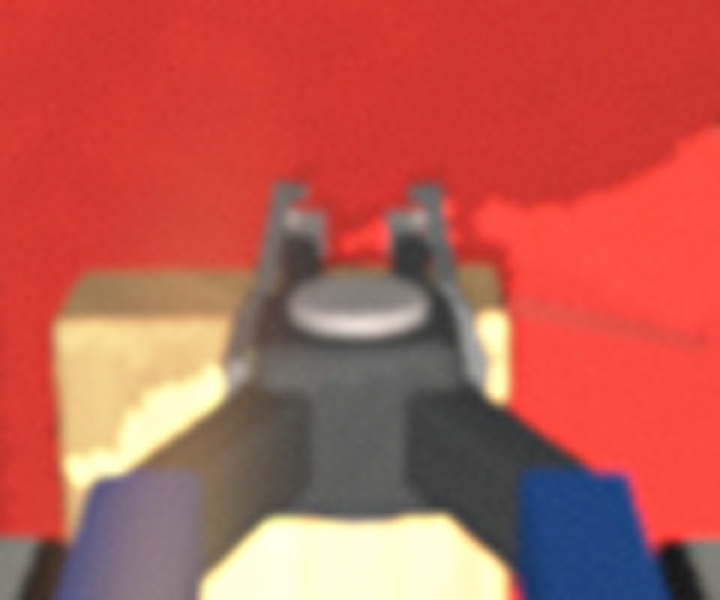

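Run:
```python
from h import *
s=load("w_r3.pkl")
def c(k,x0,y0,p): return ((p[0]+.5)/k-.5+x0,(p[1]+.5)/k-.5+y0)
q=lambda p,z: pix2z(s,c(6,220,160,p),z)
a=np.radians(15.3); ux=np.array([np.cos(a),np.sin(a)]); uy=np.array([-ux[1],ux[0]])
tcp=np.array([596.24,300.09])
for n,p,z in [("hookL",(288,186),31),("hookR",(426,186),31),("tipL",(305,212),22.5),("tipR",(410,212),22.5),("earLi",(279,235),31),("earRi",(437,235),31)]:
    d=q(p,z)-tcp; print(n,(d@ux).round(1),(d@uy).round(1))
s=load("w_r3.pkl"); crop(s,255,180,305,220,14,"pics/w_r3d.png")
```

```text
hookL 12.6 10.7
hookR 12.6 -9.6
tipL 6.3 8.5
tipR 6.3 -7.5
earLi 5.1 12.1
earRi 5.1 -11.3
```

View pics/w_r3d.png

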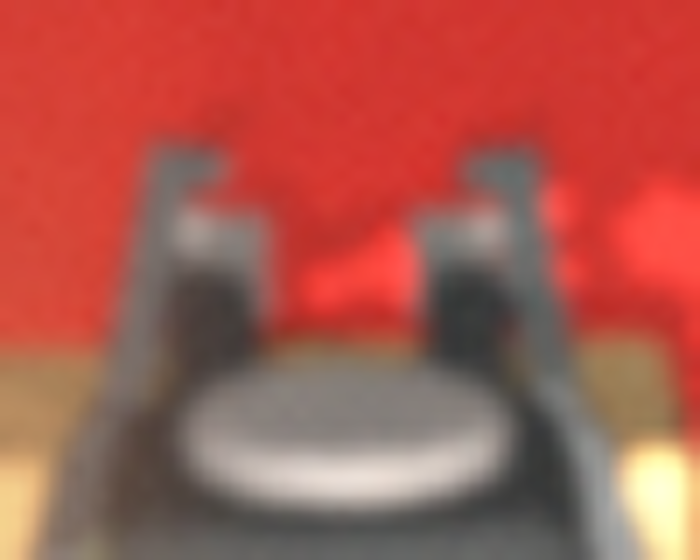

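Run:
```python
from h import *
X,Y=596.3,300.1
log=[]
for w,t in [(49,27.3),(47,28.2),(45,28.6),(43,28.8),(41,28.9),(39,29.0),(37,29.1),(35,29.2),(33,29.3),(31,29.4),(29,29.5),(27,29.6),(24,29.7)]:
    z=t+hoff(max(w,26)); manip.servo_line((X,Y,z),v=30); manip.grip(w)
    log.append((w,round(manip.get_opening(),1),round(manip.get_tcp_pos()[2]-z,2),np.round(manip.get_ft_force(),1).tolist()))
    if w in (43,33): s=snap("wrist"); save(s,f"w_q{w}.pkl"); crop(s,220,160,340,260,6,f"pics/w_q{w}.png")
manip.hold(0.15)
for l in log: print(l)
print(manip.get_time_s(),manip.get_opening())
s=snap("wrist");save(s,"w_q24.pkl"); crop(s,220,160,340,260,6,"pics/w_q24.png")
s=snap("scene"); crop(s,340,200,460,300,6,"pics/s_q24.png")
```

```text
(49, 49.1, np.float64(0.02), [0.1, 0.3, -2.1])
(47, 47.1, np.float64(0.03), [0.6, -0.2, -1.1])
(45, 44.9, np.float64(-0.02), [-0.2, 0.4, -2.1])
(43, 43.4, np.float64(0.02), [-0.1, -0.1, -2.9])
(41, 41.2, np.float64(-0.02), [0.0, 0.5, -2.2])
(39, 39.2, np.float64(0.01), [-0.2, -0.2, -2.4])
(37, 37.3, np.float64(-0.01), [-0.9, -0.1, -1.8])
(35, 35.2, np.float64(-0.02), [-0.6, -0.4, -3.1])
(33, 33.5, np.float64(0.02), [-1.3, -0.2, -2.0])
(31, 31.3, np.float64(0.0), [0.2, 0.7, -2.3])
(29, 29.6, np.float64(-0.03), [0.4, -0.0, -1.4])
(27, 27.8, np.float64(-0.01), [-0.0, -0.1, -3.2])
(24, 26.7, np.float64(0.0), [-0.8, -0.1, -1.4])
32.5583 26.056720842195865
```

View pics/w_q43.png

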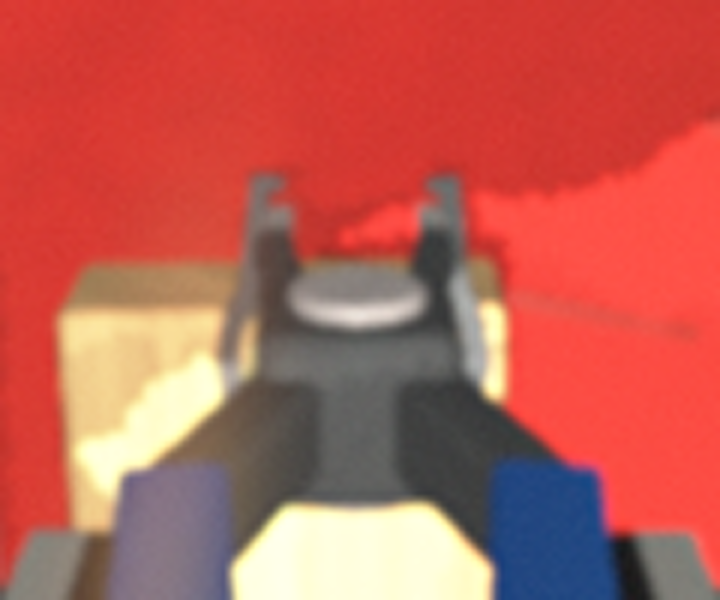

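View pics/w_q24.png

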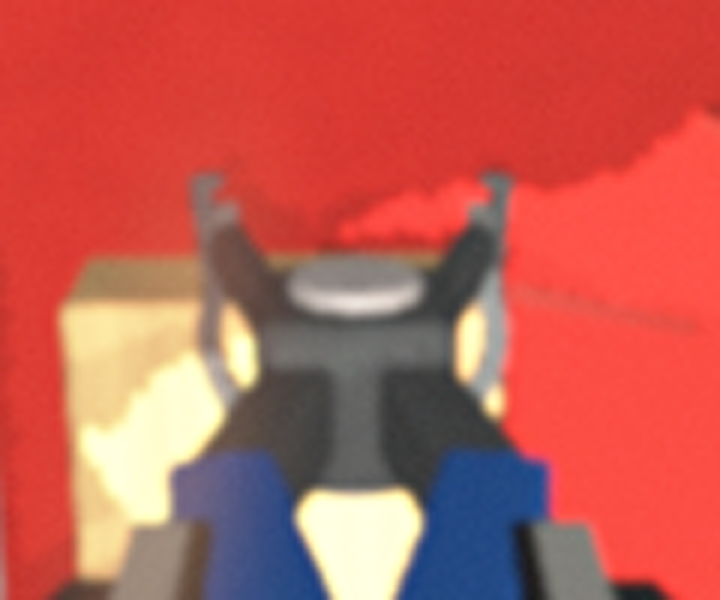

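View pics/s_q24.png

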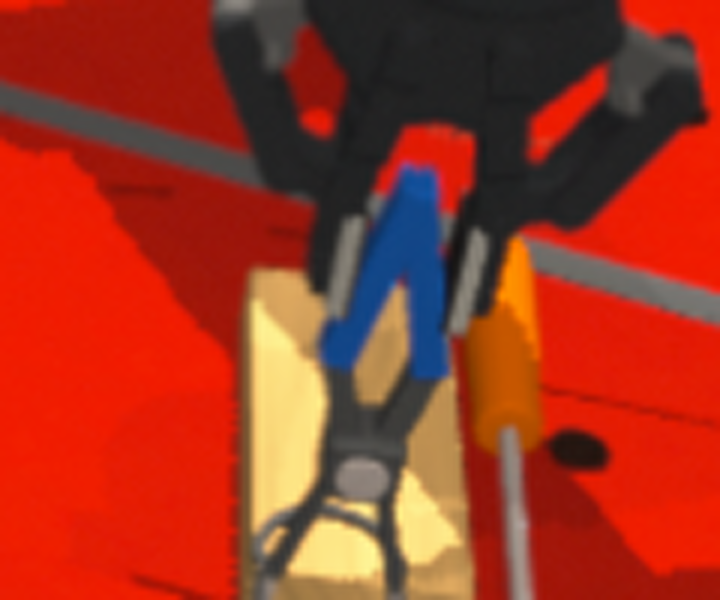

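Run:
```python
from h import *
X,Y=596.3,300.1
manip.servo_line((X,Y,164),v=25)
manip.servo_line((X,Y,300),v=100); manip.hold(0.3)
print(manip.get_time_s(),manip.get_opening(),T_tool()[:3,3])
s=snap("wrist","pics/w_l.png");save(s,"w_l.pkl"); crop(s,220,160,340,260,6,"pics/w_lc.png")
s=snap("scene");save(s,"s_l.pkl"); crop(s,350,130,450,230,6,"pics/s_lc.png")
```

```text
34.9417 26.295861723934085 [596.26249925 300.08725225 299.72700652]
```

View pics/w_lc.png

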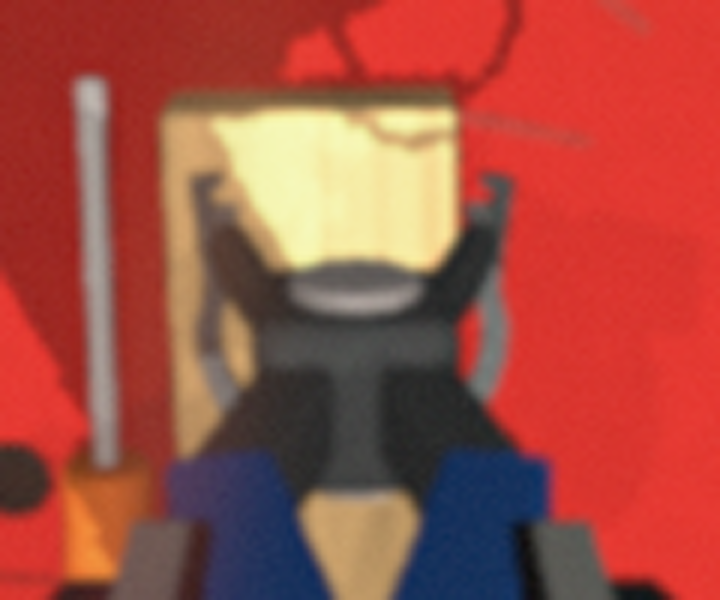

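View pics/s_lc.png

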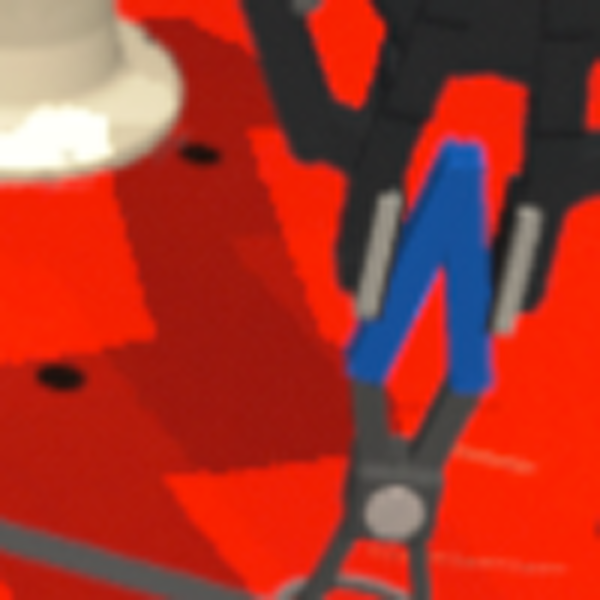

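Run:
```python
from h import *
manip.servo_line((578.1,17.8,300),v=150)
manip.servo_line((578.1,17.8,282),v=80); manip.hold(0.25)
print(manip.get_time_s(),manip.get_opening(),T_tool()[:3,3],manip.get_ee_rot())
s=snap("wrist","pics/w_h.png");save(s,"w_h.pkl"); crop(s,200,150,360,270,5,"pics/w_hc.png")
s=snap("scene");save(s,"s_h.pkl"); crop(s,220,150,320,250,6,"pics/s_hc.png")
s=snap("top");save(s,"t_h.pkl"); crop(s,230,120,350,220,6,"pics/t_hc.png")
```

```text
37.7 26.43346431042716 [578.34194054  17.87005806 282.52761935] [-1.56976891e+00 -6.86483504e-05 -1.30394414e+00]
```

View pics/w_hc.png

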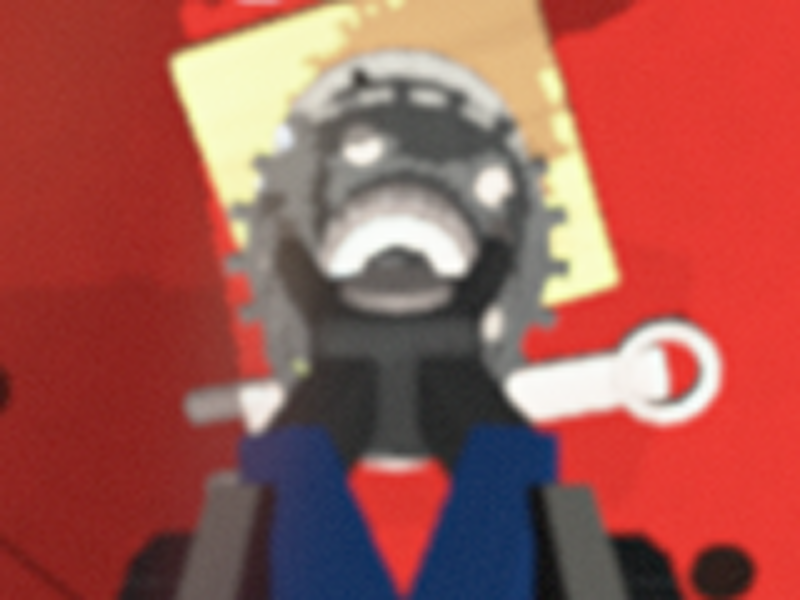

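View pics/s_hc.png

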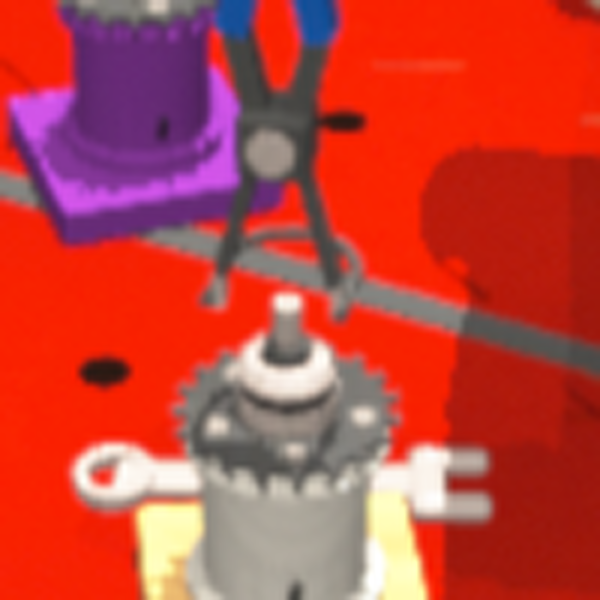

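View pics/t_hc.png

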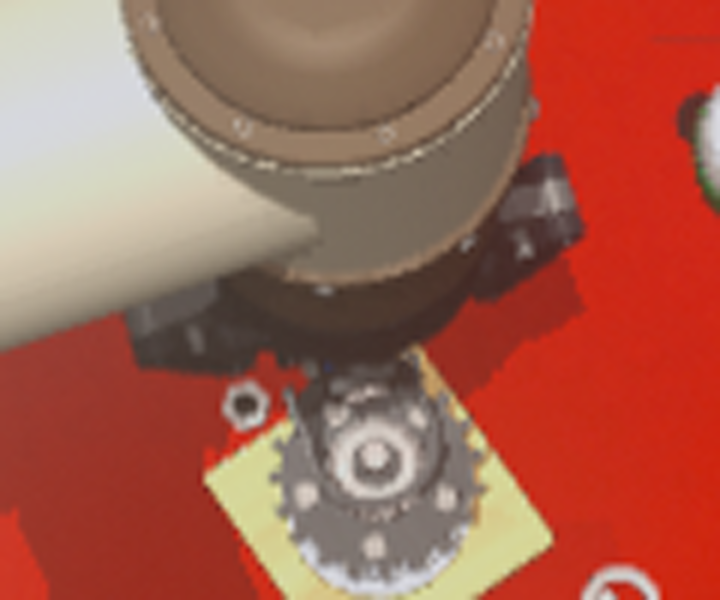

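```bash
cat > ov.py <<'E'
from h import *
def ov(s,box,k,fn,zr,tcp,hub=(561.0,13.1)):
    x0,y0,x1,y1=box
    im=cv2.resize(s["frame"][y0:y1,x0:x1,::-1],None,fx=k,fy=k,interpolation=cv2.INTER_CUBIC).copy()
    th=np.linspace(0,2*np.pi,73)
    def dr(P,col,closed=True):
        p=(proj(s,P)+.5-[x0,y0])*k-.5
        cv2.polylines(im,[np.round(p*8).astype(np.int32)],closed,col,1,cv2.LINE_AA,3)
    dr(np.c_[hub[0]+17.5*np.cos(th),hub[1]+17.5*np.sin(th),0*th+zr],(0,255,0))
    a=np.radians(15.3); ux=np.array([np.cos(a),np.sin(a)]); uy=np.array([-ux[1],ux[0]])
    for sg in (1,-1):
        c=np.array(tcp[:2])+sg*21*uy
        dr(np.array([[*(c-3.5*ux),zr],[*(c+3.5*ux),zr],[*(c+3.5*ux),zr+8],[*(c-3.5*ux),zr+8]]),(255,255,0))
    cv2.imwrite(fn,im)
E
python3 - <<'E'
from ov import *
tcp=(578.34,17.87,282.5)
ov(load("s_h.pkl"),(240,170,320,230),10,"pics/o_s.png",282.5-126.2,tcp)
ov(load("t_h.pkl"),(260,165,330,215),11,"pics/o_t.png",282.5-126.2,tcp)
ov(load("w_h.pkl"),(230,160,330,230),8,"pics/o_w.png",282.5-126.2,tcp)
E
```

```text
(no output)
```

View pics/o_s.png

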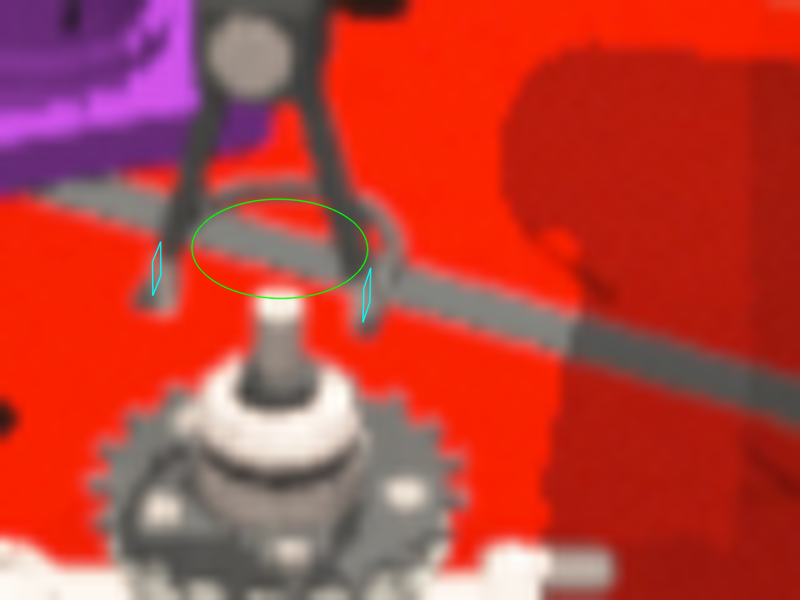

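View pics/o_t.png

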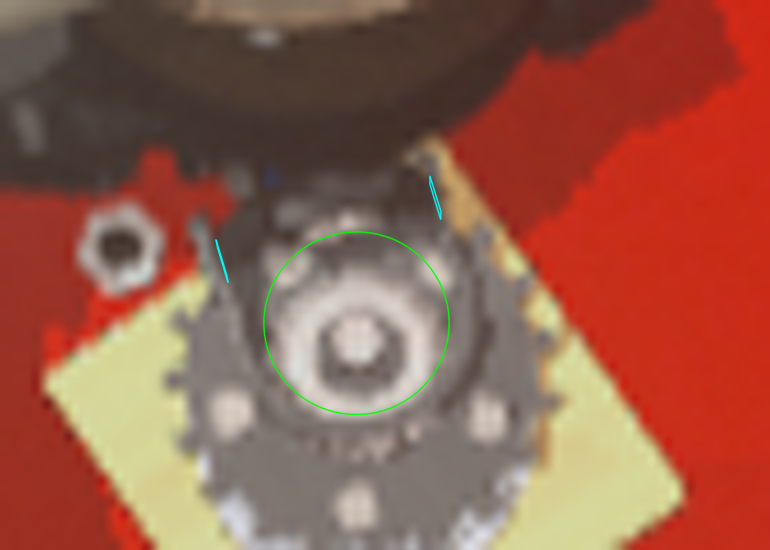

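View pics/o_w.png

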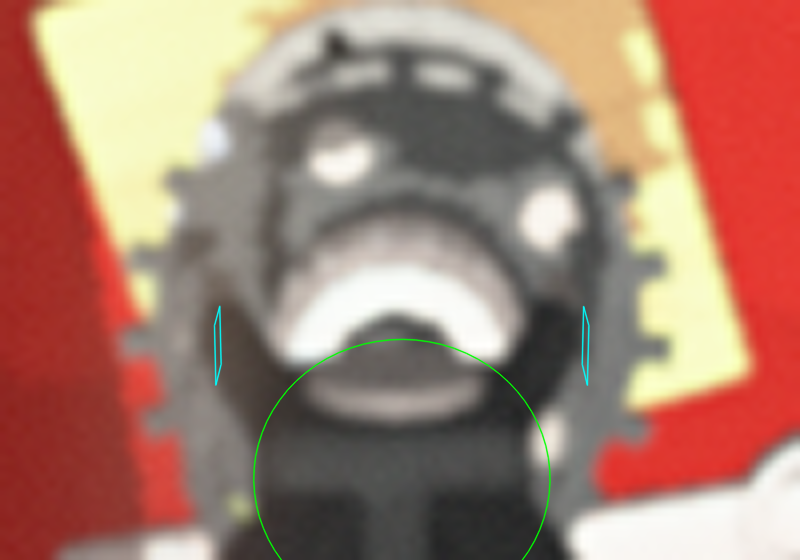

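Run:
```python
from h import *
for n,(x0,y0,x1,y1),k in (("t_h",(268,175,318,212),16),("s_h",(248,184,288,206),20)):
    s=load(n+".pkl"); im=s["frame"][y0:y1,x0:x1,::-1].astype(float)
    im=np.clip(255*(im/ (200 if n=="t_h" else 255))**0.7,0,255).astype(np.uint8)
    cv2.imwrite(f"pics/z_{n}.png",cv2.resize(im,None,fx=k,fy=k,interpolation=cv2.INTER_CUBIC))
```

```text
(no output)
```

View pics/z_t_h.png

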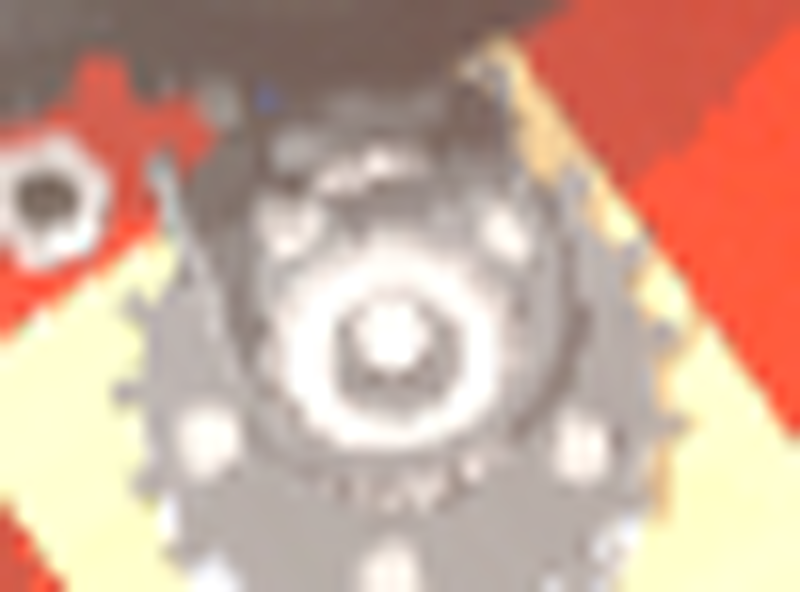

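View pics/z_s_h.png

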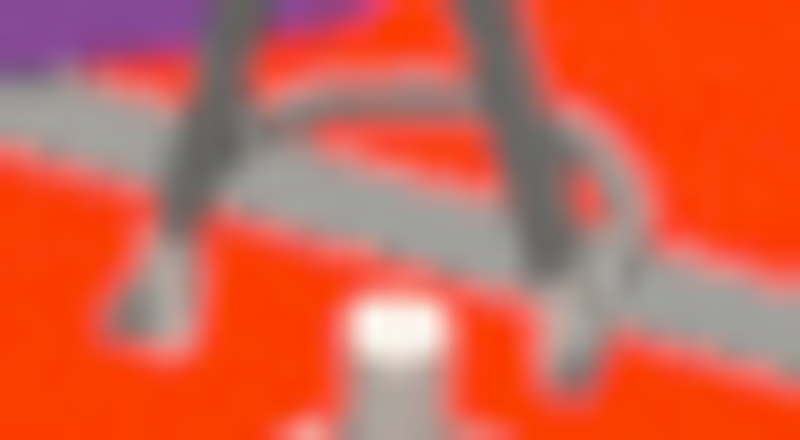

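Run:
```python
from h import *
s=load("w_l.pkl"); crop(s,248,182,308,222,13,"pics/w_ld.png")
s2=load("w_q24.pkl"); crop(s2,248,182,308,222,13,"pics/w_qd.png")
```

```text
(no output)
```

View pics/w_qd.png

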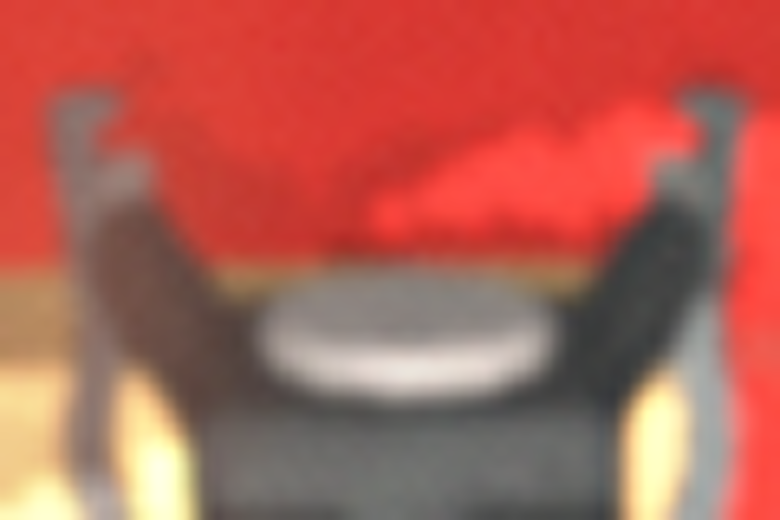

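View pics/w_ld.png

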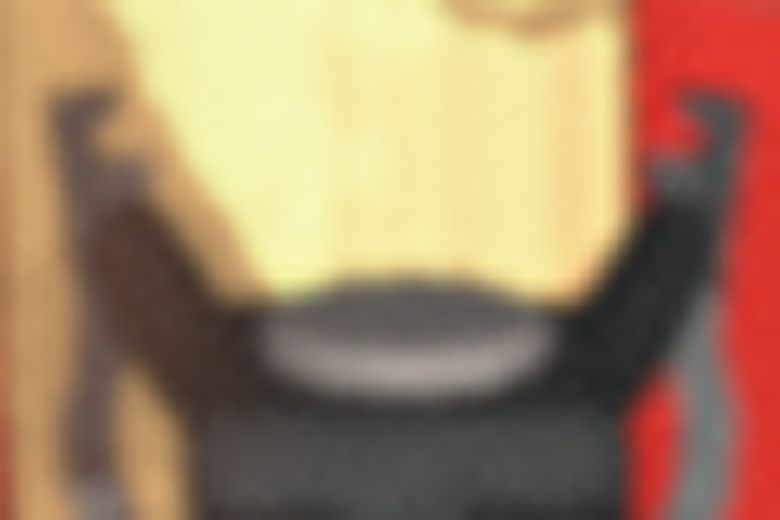

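Run:
```python
from h import *
s=load("w_l.pkl")
def c(k,x0,y0,p): return ((p[0]+.5)/k-.5+x0,(p[1]+.5)/k-.5+y0)
a=np.radians(15.3); ux=np.array([np.cos(a),np.sin(a)]); uy=np.array([-ux[1],ux[0]])
tcp=np.array([596.26,300.09]); zt=173.5
for n,p,z in [("hookL",(80,91),zt+1.5),("hookR",(715,91),zt+1.5),("tipL",(130,152),zt-4),("tipR",(675,155),zt-4),("earLo",(65,420),zt+1.5),("earRo",(735,420),zt+1.5)]:
    d=pix2z(s,c(13,248,182,p),z)-tcp; print(n,(d@ux).round(1),(d@uy).round(1))
```

```text
hookL 12.5 23.6
hookR 12.5 -20.8
tipL 6.6 20.7
tipR 6.4 -18.5
earLo -11.8 25.4
earRo -11.8 -22.8
```

Run:
```python
from h import *
X,Y=578.1,17.65
fs=[]
for _ in range(5): manip.hold(0.04); fs.append(manip.get_ft_force())
f0=np.mean(fs,0); print("f0",f0)
ok=True
for z in list(np.arange(276,251,-6))+list(np.arange(249,244.9,-2)):
    manip.servo_line((X,Y,z),v=40); f=manip.get_ft_force()-f0
    print(z,np.round(manip.get_tcp_pos(),2),np.round(f,1))
    if np.linalg.norm(f)>3.5:
        manip.hold(0.1); f=manip.get_ft_force()-f0; print("re",f)
        if np.linalg.norm(f)>3: ok=False;break
print(ok,manip.get_time_s(),manip.get_opening())
manip.hold(0.2)
s=snap("scene");save(s,"s_d.pkl"); crop(s,245,185,295,225,16,"pics/s_d.png")
s=snap("wrist");save(s,"w_d.pkl"); crop(s,230,160,330,240,8,"pics/w_d.png")
s=snap("top");save(s,"t_d.pkl"); crop(s,268,175,318,212,16,"pics/t_d.png")
```

```text
f0 [ 0.1586595   0.30214784 -1.83162547]
276 [577.85  17.58 275.41] [-0.1  0.2 -0.6]
270 [577.9   17.61 269.53] [-0.8 -1.1 -0.7]
264 [577.91  17.6  263.56] [ 0.  -0.5 -0.5]
258 [577.89  17.6  257.57] [ 0.3 -1.   0.5]
252 [577.88  17.58 251.56] [-0.1 -0.3 -0.2]
249.0 [577.98  17.6  248.79] [ 0.7 -0.5 -0.7]
247.0 [578.03  17.65 246.87] [-0.4 -0.6  0. ]
245.0 [578.    17.64 244.83] [-0.3  0.6 -0.2]
True 40.3083 25.976447826546224
```

View pics/s_d.png

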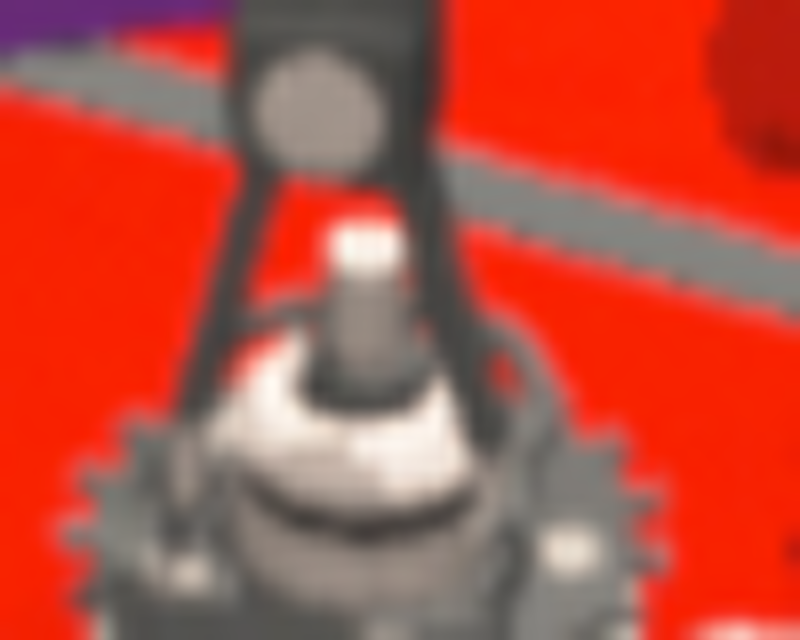

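View pics/w_d.png

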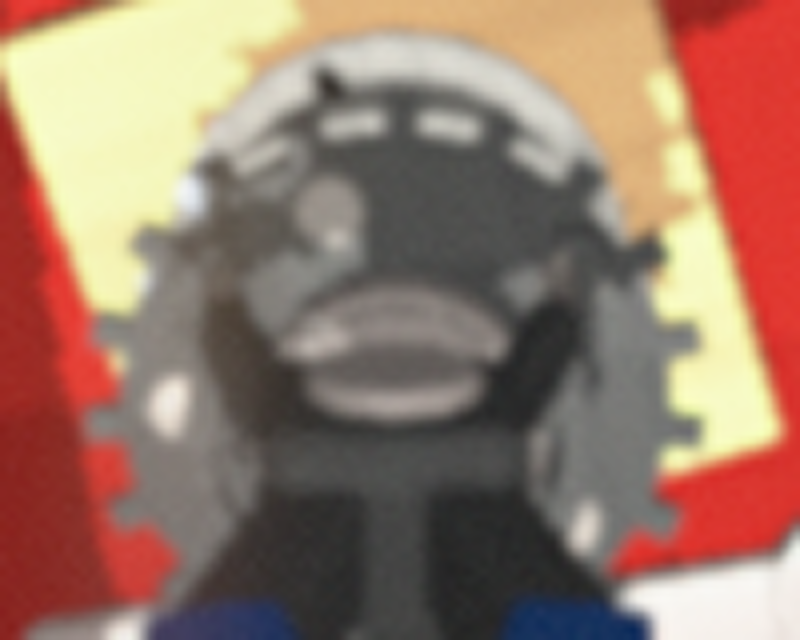

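View pics/t_d.png

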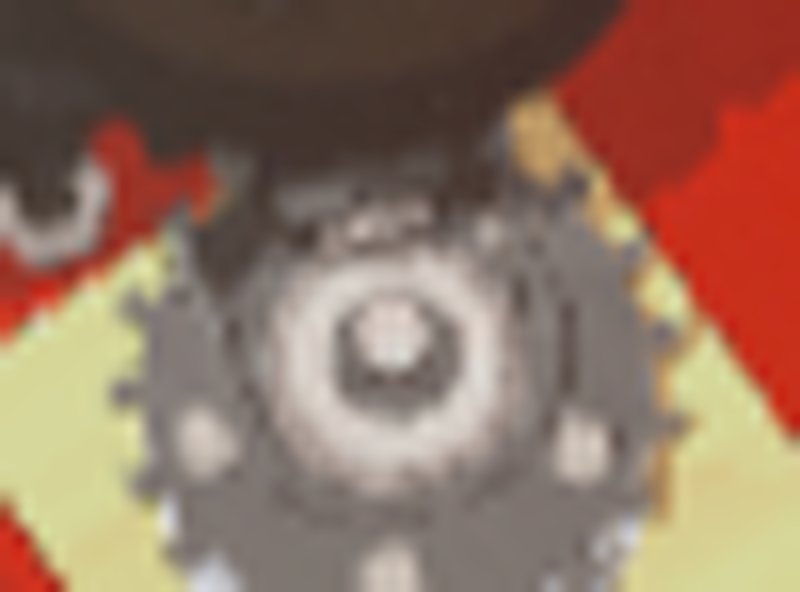

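Run:
```python
from h import *
X,Y=578.2,17.65
f0=np.array([0.16,.3,-1.83]); ok=True
for z in (243,241,239,237.5,236.3):
    manip.servo_line((X,Y,z),v=25); f=manip.get_ft_force()-f0
    print(z,np.round(manip.get_tcp_pos(),2),np.round(f,1))
    if np.linalg.norm(f)>2.5:
        manip.hold(0.1); f=np.mean([manip.get_ft_force() for _ in range(1)],0)-f0; print("re",f)
        if np.linalg.norm(f)>2.5: ok=False;break
manip.hold(0.3)
fs=[]
for _ in range(6): manip.hold(0.04); fs.append(manip.get_ft_force())
print(ok,manip.get_time_s(),manip.get_opening(),manip.get_tcp_pos(),np.mean(fs,0)-f0,manip.get_ee_rot())
s=snap("scene");save(s,"s_e.pkl"); crop(s,245,185,295,225,16,"pics/s_e.png")
s=snap("wrist");save(s,"w_e.pkl"); crop(s,230,160,330,240,8,"pics/w_e.png")
s=snap("top");save(s,"t_e.pkl"); crop(s,268,175,318,212,16,"pics/t_e.png")
```

```text
243 [578.08  17.62 242.76] [-1.4 -0.2 -0.1]
241 [578.1   17.64 240.76] [-0.5 -0.7 -0.6]
239 [578.1   17.63 238.8 ] [ 0.1 -0.8 -0.5]
237.5 [578.14  17.64 237.38] [-0.2 -0.4 -1.2]
236.3 [578.14  17.65 236.2 ] [ 0.9 -1.1 -0.7]
True 42.4583 26.379397385291767 [578.19404743  17.63260575 236.31563673] [-0.27020475 -0.02360176 -0.16690884] [-1.57078414e+00  6.76546324e-06 -1.30403072e+00]
```

View pics/s_e.png

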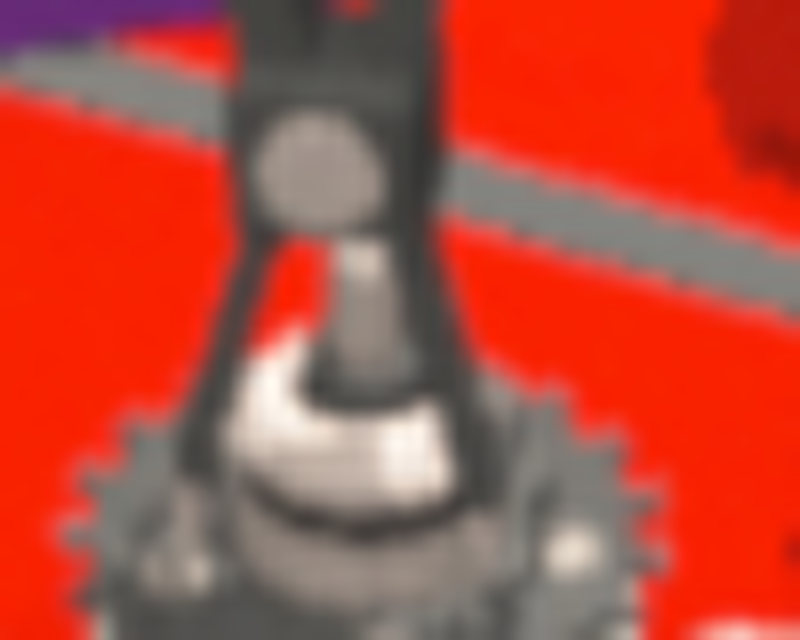

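View pics/w_e.png

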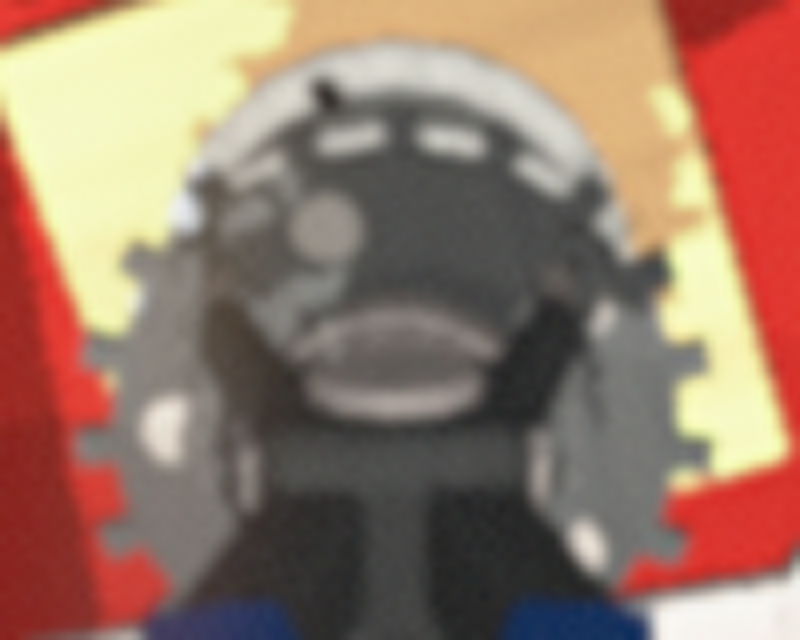

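View pics/t_e.png

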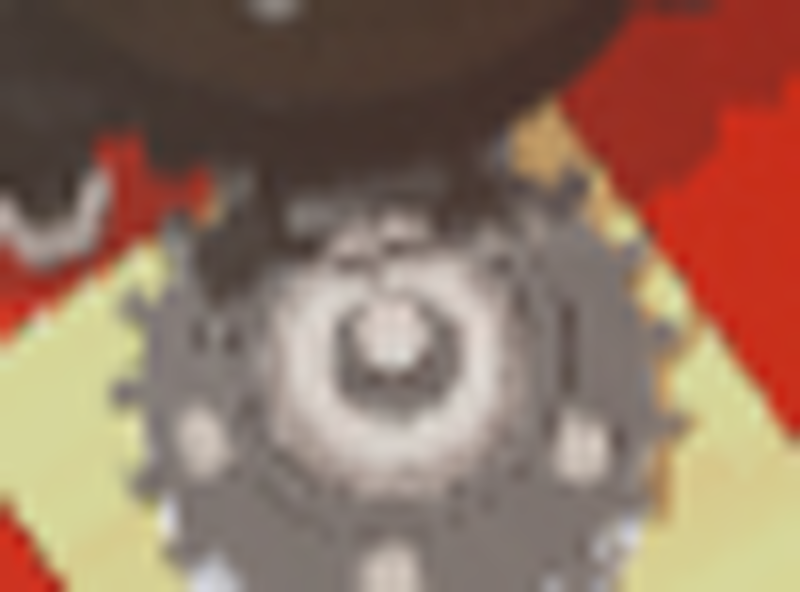

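Run:
```python
from h import *
s=load("s_e.pkl"); x0,y0,x1,y1,k=245,185,295,225,16
im=cv2.resize(s["frame"][y0:y1,x0:x1,::-1],None,fx=k,fy=k,interpolation=cv2.INTER_CUBIC)
im=np.clip(im*1.4,0,255).astype(np.uint8)
def dr(P,col,cl=True):
    p=(proj(s,P)+.5-[x0,y0])*k-.5; cv2.polylines(im,[np.round(p*8).astype(np.int32)],cl,col,1,cv2.LINE_AA,3)
th=np.linspace(0,2*np.pi,73); h=(561.0,13.1)
C=lambda r,z:np.c_[h[0]+r*np.cos(th),h[1]+r*np.sin(th),0*th+z]
dr(C(17.5,98),(0,255,0)); dr(C(17.5,107),(0,255,0)); dr(C(17.5,113),(0,255,0)); dr(C(5,142),(0,255,0)); dr(C(8.5,126),(255,0,255))
a=np.radians(15.3); ux=np.array([np.cos(a),np.sin(a)]); uy=np.array([-ux[1],ux[0]]); t=np.array([578.19,17.63]); zt=236.3-126.2
for sg in (1,-1):
    f=t+sg*21*uy+3.5*ux
    e=f+sg*2*uy; 
    dr(np.array([[*f,zt+8],[*f,zt-1.5],[*e,zt-1.5],[*e,zt-4],[*(f-sg*3*uy),zt-4]]),(255,255,0),False)
dr(np.array([[*(t+10*ux+7*np.cos(q)*uy),zt+62.5+7*np.sin(q)] for q in th]),(255,255,0))
cv2.imwrite("pics/o_e.png",im)
```

```text
(no output)
```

View pics/o_e.png

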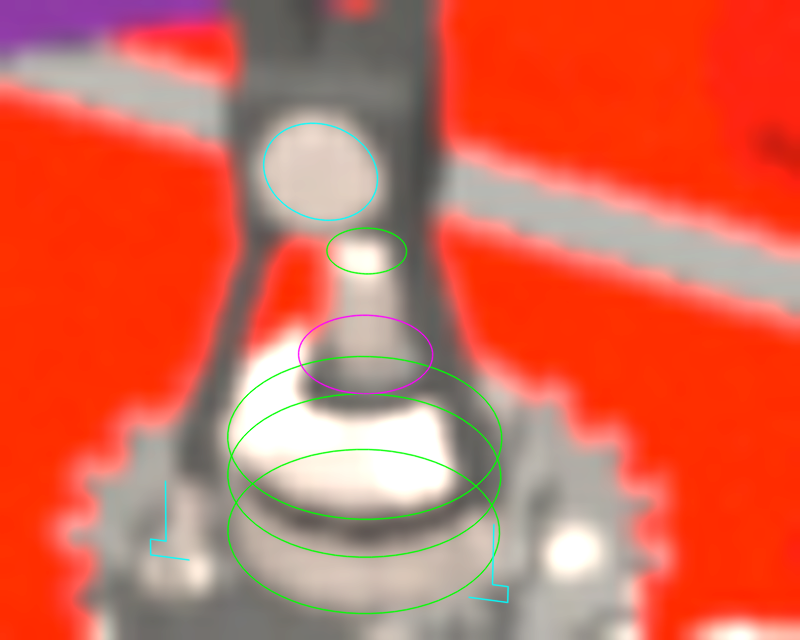

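Run:
```python
from h import *
s=load("s_h.pkl"); x0,y0,x1,y1,k=248,184,288,210,20
im=cv2.resize(s["frame"][y0:y1,x0:x1,::-1],None,fx=k,fy=k,interpolation=cv2.INTER_CUBIC)
im=np.clip(im*1.3,0,255).astype(np.uint8)
def dr(P,col,cl=True):
    p=(proj(s,P)+.5-[x0,y0])*k-.5; cv2.polylines(im,[np.round(p*8).astype(np.int32)],cl,col,1,cv2.LINE_AA,3)
a=np.radians(15.3); ux=np.array([np.cos(a),np.sin(a)]); uy=np.array([-ux[1],ux[0]]); t=np.array([578.34,17.87]); zt=282.53-126.2
for sg in (1,-1):
    f=t+sg*21*uy+3.5*ux
    e=f+sg*2*uy; 
    dr(np.array([[*f,zt+8],[*f,zt-1.5],[*e,zt-1.5],[*e,zt-4],[*(f-sg*3*uy),zt-4]]),(255,255,0),False)
    # ring outline: ear outer from hook, then halves: arc outer r=20.5 rotated about back point
    for r,off in ((20.5,24.2),(16.5,21)):
        pts=[t+9.5*ux+sg*off*uy, t-4*ux+sg*off*uy]
        # half ellipse from there to the back
        bx=-21.5-r; hw=r+3.3
        cx=bx+r*1.12
        for q in np.linspace(np.pi/2,np.pi,15): pts.append(t+(cx+ r*1.12*np.cos(q))*ux+sg*hw*np.sin(q)*uy)
        for z in ((zt+1.5,zt-1.5) if r>20 else (zt+1.5,)): dr(np.c_[np.array(pts),np.full(len(pts),z)],(0,255,0),False)
cv2.imwrite("pics/o_h2.png",im)
```

```text
(no output)
```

View pics/o_h2.png

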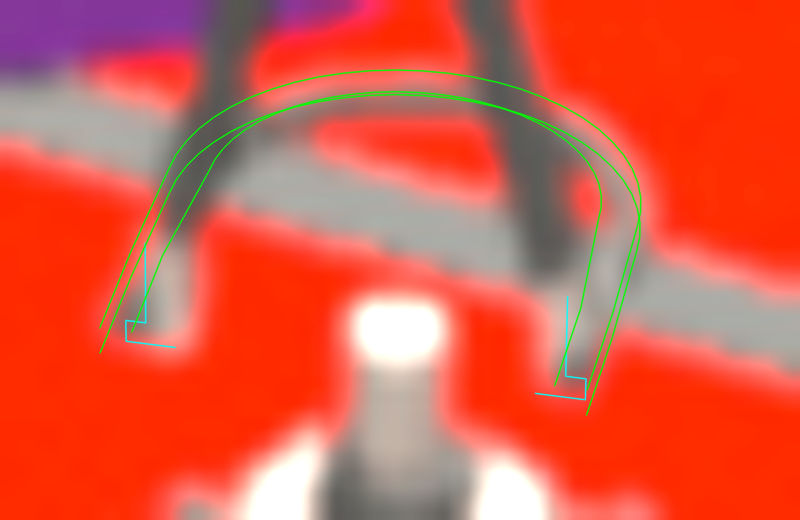

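Run:
```python
from h import *
def go(s,box,k,fn):
    x0,y0,x1,y1=box
    im=cv2.resize(s["frame"][y0:y1,x0:x1,::-1],None,fx=k,fy=k,interpolation=cv2.INTER_CUBIC)
    def dr(P,col,cl=True):
        p=(proj(s,P)+.5-[x0,y0])*k-.5; cv2.polylines(im,[np.round(p*8).astype(np.int32)],cl,col,1,cv2.LINE_AA,3)
    th=np.linspace(0,2*np.pi,73); h=(561.0,13.1)
    C=lambda r,z:np.c_[h[0]+r*np.cos(th),h[1]+r*np.sin(th),0*th+z]
    for r,z in ((39.5,98),(17.5,98),(17.5,107),(17.5,113),(14.5,120),(5,142),(36,30)): dr(C(r,z),(0,255,0))
    cv2.imwrite(fn,im)
go(load("scene.pkl"),(240,195,296,237),14,"pics/o_hub_s.png")
go(load("top.pkl"),(268,175,318,220),14,"pics/o_hub_t.png")
```

```text
(no output)
```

View pics/o_hub_s.png

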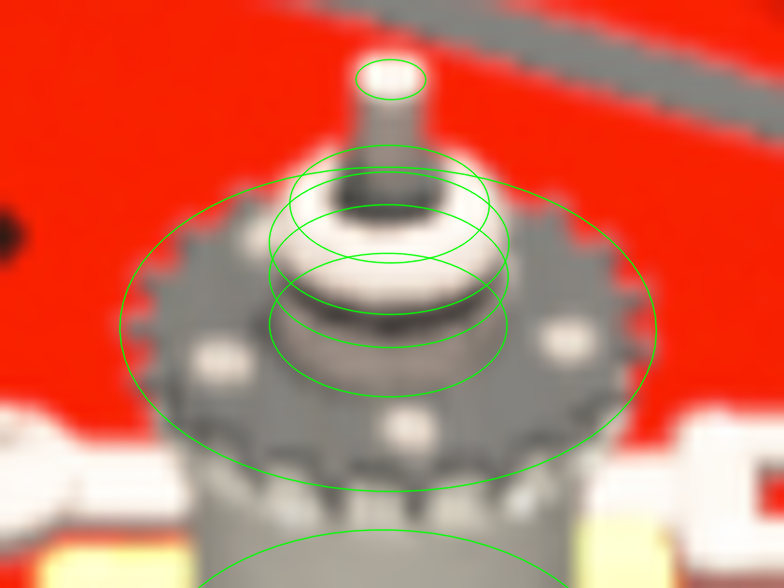

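View pics/o_hub_t.png

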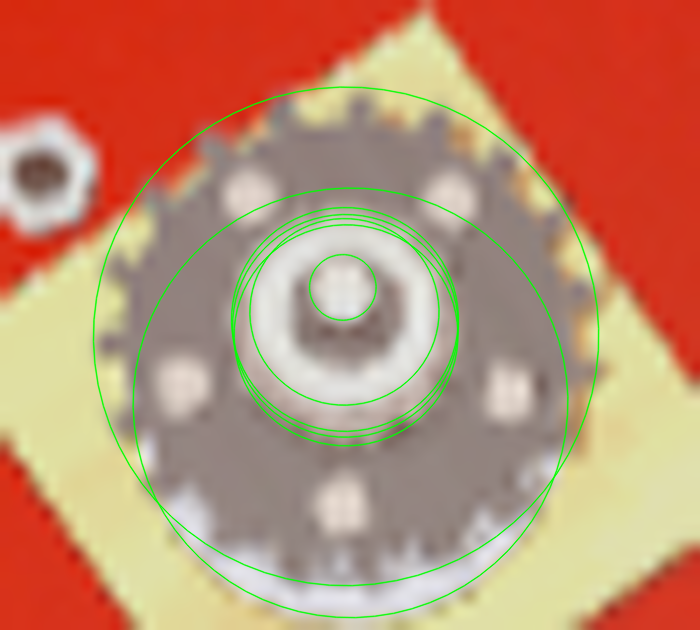

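Run:
```python
from h import *
manip.servo_line((578.2,17.65,236.6),v=10); manip.hold(0.4)
f0=np.array([0.16,.3,-1.83]);fs=[]
for _ in range(8): manip.hold(0.04); fs.append(manip.get_ft_force())
print(manip.get_time_s(),manip.get_opening(),manip.get_tcp_pos(),np.mean(fs,0)-f0,np.abs(manip.get_qd()).max())
s=snap("scene");save(s,"s_f.pkl"); crop(s,245,185,295,225,16,"pics/s_f.png")
```

```text
43.5917 25.938058531144407 [578.1879984   17.6673253  236.56929892] [-0.07407735 -0.44462412 -0.40130255] 0.0016159831391290953
```

View pics/s_f.png

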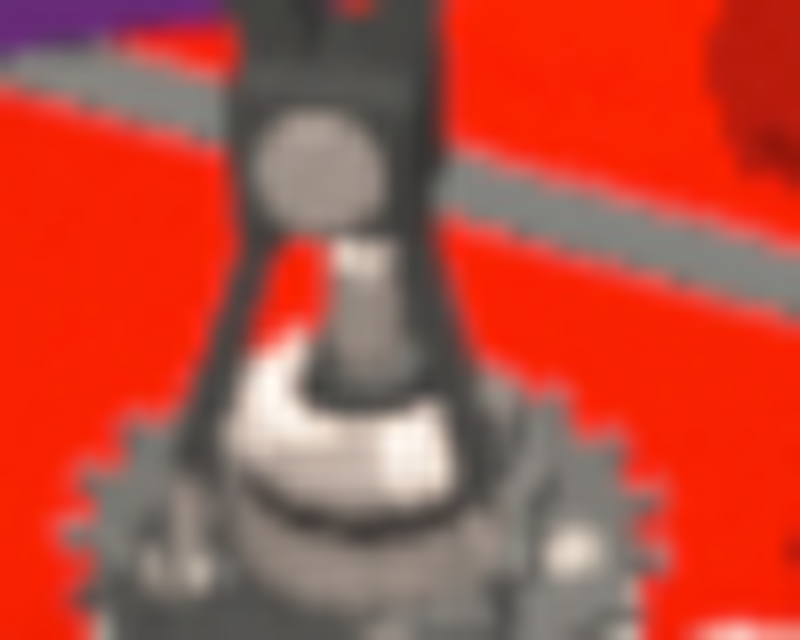

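```bash
python3 -c "
from bench import manip
print(manip.finish_job(), manip.get_time_s())"
```

```text
the job is handed in; nothing more can be done
the job is handed in; nothing more can be done
```

The job is handed in at about 43.6 s of the 61 s. The spread ring is around the driver at the groove, still held in the squeezed pliers. `finish_job` gives no verdict, so what follows rests on my own checks.

**What I did:**
- **Pliers:** I lifted them out and lowered them onto bare bench at three squeezes. The tips sink 7.3 mm below the gripper's reference point (TCP) between a slight squeeze and fully home.
- **Ring pick-up:** I squeezed in small steps while raising the arm by that amount. The ring spread and came up level.
- **Hub:** I carried it over the axle and lowered it to the groove in small steps, watching the wrist force.

**Last checks:**
- **Grip:** the handles were squeezed home, with the gripper opening at 25.9 mm.
- **Contact:** the net wrist force was under 0.7 N beyond the pliers' weight, which is about the sensor noise, so I saw no sign of the ring or pliers pressing on the hub.
- **Height:** the touch tests put the ring's mid thickness at about 110.4 mm, against 110 mm for the groove.
- **Level and position:** the ring hung level with the tips to about 0.5 mm when I checked it above the hub. By calculation the driver sits about 3.5 mm from the ring's origin toward the gap, as you specified.

**What disagreed:**
- **Wrist camera:** it read about 3 mm off from the other two cameras. The tips of the held pliers showed the same offset, so I treated it as a camera error and corrected for it.
- **Scene camera:** it put the ring 1–2 mm lower relative to the groove than the touch tests did. I trusted the touch tests and raised the ring 0.3 mm as a compromise.
- **Not seen directly:** in the final pose the pliers, driver and dark sprocket hid most of the ring. Its height and squareness there follow from the touch tests and the level check above the hub.

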